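Gauge the bushings and put them into stock

ROBOT

A 7-joint arm with a two-finger parallel gripper is mounted at the origin on a cart in front of the work surface, level with it; the furniture and walls round the work are solid. World frame = base frame: x ahead of the robot, y to its left, z up, the work surface at z = 0. Lengths are in m, angles in rad, forces in N, time in s.
With the tool pointing down it reaches from about 0.4 to 0.85 m from the base axis. Payload 10.4 kg.
Tool frame: the origin (TCP) lies midway between the tips of the shut fingers; the grasp point (between the pads) lies 19 mm behind it; z points along the fingers, y is the line along which they close (so a half turn about z gives the same grasp; the last joint's range is limited). The gripper opens to 85 mm and grips with 20 to 120 N. Pads are 22 mm wide; open, the fingers measure 114 mm over their backs; the gripper's body (76 mm by 85 mm) begins 54 mm behind the grasp point. The pads swing forward as they close: fully open they stand 13 mm farther back than shut.
Start: joints at [-1.225, 0.332, -0.065, 1.46, 0.022, 1.35, -0.088], TCP at [0.225, 0.583, 0.231] pointing down, gripper open.
Joint ranges: [-2.6, 2.6], [-0.5, 2.12], [-1.47, 1.34], [0.16, 2.42], [-1.27, 4.41], [0.06, 2.06], [-2.6, 2.6]. Speed limits (rad/s): [2.22, 2.22, 2.79, 2.79, 3.14, 3.14, 3.14].

INTERFACE

Orientations are given as a unit quaternion [x, y, z, w].
In Python, from workcell import get_obs, camera, camera_params, hand_in gives the robot as it stands.
- The arm moves only by the tool carry_out, never from a script. Its argument "commands" is a list that holds one entry, the list of rows, each a list of 6 numbers: the shift along the tool's x, y, z in units of 40 mm (1.0 is 40 mm), then the turn, a rotation vector about the tool's x, y, z in units of 6 degrees (1.0 is 6 degrees). In form: [[[x, y, z, ax, ay, az], ...]]. A call has 1 to 20 rows; each row shifts and turns the commanded pose from where the row before left it, along the tool's axes as they then stand; what a row does not reach is not made up. A row lasts 1/12 s, in which the tool goes at most 41.7 mm and 7.16 degrees, less where a joint would pass 70% of its speed; a pose out of reach is approached as far as the arm can. A call is refused whole if a number of a shift passes 1 or a number of a turn 1, either way. A call with a gripper value outside its range is refused whole. "hand" is the closure, from -1 (fully open) to 1 (shut), set as the call begins (left out, the last holds). The fingers move at their own pace and stop on an object; "force" is the grip in N (left out, the last holds). Time passes only in rows, so rows that do not move let the fingers close. It gives the time, the measured TCP pose, the force, the opening and the grip force at its end, in the units of the state.
- get_obs(): the state, without advancing time (a new reading comes with each control period).
- camera(name): name is "scene" or "top"; returns the picture (400x640x3 uint8, red, green, blue); there is no depth.
- camera_params(name): a dict with "mtx" (3x3 intrinsics, pixels), "R" (3x3) and "t" (3): a world point X has camera coordinates R X + t. Camera axes: x right, y down, z forward; pixel columns grow to the right and rows downward; lengths in m; the calibration is good to about 2 mm. A picture is of the moment at which its call begins. camera_params takes no time and is no camera call.
- hand_in(): hands the job in; it is judged then, once.
The state is a dict: "clock": time; "joint_pos": joint angles; "joint_velocities": joint speeds; "tau": joint torques, N m; "position": TCP position; "ee_rot": TCP orientation; "ft_force": force on the tool from outside, world axes, zero at the start; "torque": the same for the moment, N m; "grip_width": opening from 0.0 (shut) to 1.0 (fully open); "grasp_force": force on a finger pad.
Only numpy, scipy, OpenCV 4.12 (cv2) and the standard library are available. Lean on these libraries where they do the work, as an engineer would, in place of code of your own. Each camera call takes 0.05 s, during which the arm holds its last target. There are 200 camera calls.

TASK

Check the brass bushings standing on the worktop with the step pin gauge: push it into each one as far as it goes, working in the colour order white, yellow, green, blue (some may be missing). Bushings that take the thin pin but not the thick one are good: stand them upright in the open drawer of the small cabinet; stand those that are too tight for the thin pin, or so loose that the thick pin goes in too, upright in the red tray. Finish with the gauge back in its black stand and the drawer pushed fully shut, and leave the carton, the marker, the spanner and any white cap where they are.

Things in the scene. Friction and masses are not known exactly. Their poses are not given: they have to be found in the camera images.
- bush_white_1: brass bushing, tube 38 mm in diameter, 34 mm tall, upper 8 mm white, 120 g, loose. Bore right through, 12 (tight), 16 (good) or 20 mm (loose) wide: only the gauge tells which. At most one of the two bushings of this colour is on the table, the other is absent. Origin: centre of the underside; z along the bore, upwards
- bush_white_2: brass bushing, tube 38 mm in diameter, 34 mm tall, upper 8 mm white, 120 g, loose. Bore right through, 12 (tight), 16 (good) or 20 mm (loose) wide: only the gauge tells which. At most one of the two bushings of this colour is on the table, the other is absent. Origin: centre of the underside; z along the bore, upwards
- bush_yellow_1: brass bushing, tube 38 mm in diameter, 34 mm tall, upper 8 mm yellow, 120 g, loose. Bore right through, 12 (tight), 16 (good) or 20 mm (loose) wide: only the gauge tells which. At most one of the two bushings of this colour is on the table, the other is absent. Origin: centre of the underside; z along the bore, upwards
- bush_yellow_2: brass bushing, tube 38 mm in diameter, 34 mm tall, upper 8 mm yellow, 120 g, loose. Bore right through, 12 (tight), 16 (good) or 20 mm (loose) wide: only the gauge tells which. At most one of the two bushings of this colour is on the table, the other is absent. Origin: centre of the underside; z along the bore, upwards
- bush_green_1: brass bushing, tube 38 mm in diameter, 34 mm tall, upper 8 mm green, 120 g, loose. Bore right through, 12 (tight), 16 (good) or 20 mm (loose) wide: only the gauge tells which. At most one of the two bushings of this colour is on the table, the other is absent. Origin: centre of the underside; z along the bore, upwards
- bush_green_2: brass bushing, tube 38 mm in diameter, 34 mm tall, upper 8 mm green, 120 g, loose. Bore right through, 12 (tight), 16 (good) or 20 mm (loose) wide: only the gauge tells which. At most one of the two bushings of this colour is on the table, the other is absent. Origin: centre of the underside; z along the bore, upwards
- bush_blue_1: brass bushing, tube 38 mm in diameter, 34 mm tall, upper 8 mm blue, 120 g, loose. Bore right through, 12 (tight), 16 (good) or 20 mm (loose) wide: only the gauge tells which. At most one of the two bushings of this colour is on the table, the other is absent. Origin: centre of the underside; z along the bore, upwards
- bush_blue_2: brass bushing, tube 38 mm in diameter, 34 mm tall, upper 8 mm blue, 120 g, loose. Bore right through, 12 (tight), 16 (good) or 20 mm (loose) wide: only the gauge tells which. At most one of the two bushings of this colour is on the table, the other is absent. Origin: centre of the underside; z along the bore, upwards
- gauge: step pin gauge, loose, 100 g, 91 mm long, stands tip down in its stand. From the tip up: thin pin 14 mm across to 15 mm (end tapered to 11 mm over 2 mm), thick pin 18 mm to 27 mm, flange 32 mm to 31 mm, round handle 22 mm to 91 mm. It stops 15 mm deep in a good bore (shoulder), at the mouth of a tight one, 27 mm deep (flange) in a loose one. Origin: tip end; z towards the handle
- gauge_tip (a point): centre of the gauge's tip end (same point as the gauge's origin)
- gauge_stand: black stand block 60 x 60 x 40 mm, fixed, with an upright hole 24 mm in diameter right through its middle; with the gauge in it the flange rests on its top and the gauge's tip is 13 mm above the table. Origin: centre of its underside
- stand_mouth (a point): centre of the mouth of the stand's hole, 40 mm above the table
- stock_drawer0 (a joint): how far the drawer of the small grey cabinet is out: 0 is fully shut, at most 0.126 m; it slides stiffly (about 1 N, damped) and stays where it is left; starts 0.112 to 0.124 m open, towards the robot. The cabinet is fixed, 190 mm deep, 220 mm wide, 76 mm tall
- drawer_floor (a point): centre of the drawer's inner floor, moves with it; x points into the cabinet (the way it shuts), y across, z up. Floor 145 (x) by 178 mm (y), 22 mm above the table, 6 mm walls up to 32 mm above it; blue front panel beyond the -x wall. From x = opening - 0.078 m on, the drawer is under the cabinet's top; a standing bushing passes under it with 8 mm to spare
- stock_drawer0_handle (a point): middle of the drawer's steel bar handle, a level bar 110 mm long across the drawer (along its y), 35 mm in front of the blue front panel, about 42 mm above the table, moves with the drawer
- reject_tray: shallow red tray, fixed, 120 mm (its x) by 190 mm (its y), 25 mm tall, walls and floor 4 mm. Origin: centre of its underside
- valve_box: low grey steel box with knobs, fixed equipment, 270 mm (its x) by 230 mm (its y), flat top 41 mm above the table, knobs up to 74 mm. Origin: centre of its underside
- spare_cap: bystander, not always there: white jar cap 65 mm across, 16 mm tall, lying open side up, loose. Origin: centre of its underside
- fuse_box: bystander: small printed carton 36 x 62 x 22 mm, loose. Origin: centre of its underside
- marker: bystander: marker pen 135 mm long, 17 mm thick, lying along its y, loose. Origin: centre, on the table
- spanner: bystander: open-ended spanner 147 mm long, 8 mm thick, lying along its y, loose. Origin: centre, on the table
Not all that is in view belongs to the job. What is shaped like the bush_blue_2 but orange or purple is not meant.

How it is judged:
On the way, in this order (a step that is already met when the one before it is completed fails the run):
1. the gauge is pushed into the bore of the white-topped bushing as far as it goes, upright (on a tight one: pressed on the mouth) (horizontal distance between gauge_tip and bush_white_1 below 0.006 m and angle between the z axis of gauge and the z axis of bush_white_1, either way round below 0.2 rad and z of gauge_tip in the frame of bush_white_1 between 0 and 0.022 m), for 0.1 s.
2. the gauge is pushed into the bore of the white-topped bushing as far as it goes, upright (on a tight one: pressed on the mouth) (horizontal distance between gauge_tip and bush_white_2 below 0.006 m and angle between the z axis of gauge and the z axis of bush_white_2, either way round below 0.2 rad and contact force between gauge and bush_white_2 above 0.5 N and z of gauge_tip in the frame of bush_white_2 below 0.036 m), for 0.1 s.
3. the gauge is pushed into the bore of the yellow-topped bushing as far as it goes, upright (on a tight one: pressed on the mouth) (horizontal distance between gauge_tip and bush_yellow_1 below 0.006 m and angle between the z axis of gauge and the z axis of bush_yellow_1, either way round below 0.2 rad and z of gauge_tip in the frame of bush_yellow_1 between 0 and 0.016 m), for 0.1 s.
4. the gauge is pushed into the bore of the yellow-topped bushing as far as it goes, upright (on a tight one: pressed on the mouth) (horizontal distance between gauge_tip and bush_yellow_2 below 0.006 m and angle between the z axis of gauge and the z axis of bush_yellow_2, either way round below 0.2 rad and z of gauge_tip in the frame of bush_yellow_2 between 0 and 0.022 m), for 0.1 s.
5. the gauge is pushed into the bore of the green-topped bushing as far as it goes, upright (on a tight one: pressed on the mouth) (horizontal distance between gauge_tip and bush_green_1 below 0.006 m and angle between the z axis of gauge and the z axis of bush_green_1, either way round below 0.2 rad and z of gauge_tip in the frame of bush_green_1 between 0 and 0.022 m), for 0.1 s.
6. the gauge is pushed into the bore of the green-topped bushing as far as it goes, upright (on a tight one: pressed on the mouth) (horizontal distance between gauge_tip and bush_green_2 below 0.006 m and angle between the z axis of gauge and the z axis of bush_green_2, either way round below 0.2 rad and z of gauge_tip in the frame of bush_green_2 between 0 and 0.016 m), for 0.1 s.
7. the gauge is pushed into the bore of the blue-topped bushing as far as it goes, upright (on a tight one: pressed on the mouth) (horizontal distance between gauge_tip and bush_blue_1 below 0.006 m and angle between the z axis of gauge and the z axis of bush_blue_1, either way round below 0.2 rad and contact force between gauge and bush_blue_1 above 0.5 N and z of gauge_tip in the frame of bush_blue_1 below 0.036 m), for 0.1 s.
8. the gauge is pushed into the bore of the blue-topped bushing as far as it goes, upright (on a tight one: pressed on the mouth) (horizontal distance between gauge_tip and bush_blue_2 below 0.006 m and angle between the z axis of gauge and the z axis of bush_blue_2, either way round below 0.2 rad and z of gauge_tip in the frame of bush_blue_2 between 0 and 0.022 m), for 0.1 s.
At the end, for the whole second after the job is handed in: Every good bushing stands upright (within 0.2 rad) on the drawer's floor and every tight or loose one upright on the red tray's floor, all at rest; the gauge is upright in its stand, flange down to within 3 mm and centred to 6 mm, released; the drawer is shut to within 6 mm (x of bush_white_1 in the frame of drawer_floor between -0.075 and 0.075 m and y of bush_white_1 in the frame of drawer_floor between -0.09 and 0.09 m and z of bush_white_1 in the frame of drawer_floor between -0.006 and 0.006 m and angle between each of bush_white_1, bush_white_2, bush_yellow_1, bush_yellow_2, bush_green_1, bush_green_2, bush_blue_1, bush_blue_2's own z axis and vertical below 0.2 rad and linear speed of each of bush_white_1, bush_white_2, bush_yellow_1, bush_yellow_2, bush_green_1, bush_green_2, bush_blue_1, bush_blue_2, gauge below 0.02 m/s and x of bush_white_2 in the frame of reject_tray between -0.06 and 0.06 m and y of bush_white_2 in the frame of reject_tray between -0.095 and 0.095 m and z of bush_white_2 in the frame of reject_tray between -0.002 and 0.01 m and x of bush_yellow_1 in the frame of reject_tray between -0.06 and 0.06 m and y of bush_yellow_1 in the frame of reject_tray between -0.095 and 0.095 m and z of bush_yellow_1 in the frame of reject_tray between -0.002 and 0.01 m and x of bush_yellow_2 in the frame of drawer_floor between -0.075 and 0.075 m and y of bush_yellow_2 in the frame of drawer_floor between -0.09 and 0.09 m and z of bush_yellow_2 in the frame of drawer_floor between -0.006 and 0.006 m and x of bush_green_1 in the frame of drawer_floor between -0.075 and 0.075 m and y of bush_green_1 in the frame of drawer_floor between -0.09 and 0.09 m and z of bush_green_1 in the frame of drawer_floor between -0.006 and 0.006 m and x of bush_green_2 in the frame of reject_tray between -0.06 and 0.06 m and y of bush_green_2 in the frame of reject_tray between -0.095 and 0.095 m and z of bush_green_2 in the frame of reject_tray between -0.002 and 0.01 m and x of bush_blue_1 in the frame of reject_tray between -0.06 and 0.06 m and y of bush_blue_1 in the frame of reject_tray between -0.095 and 0.095 m and z of bush_blue_1 in the frame of reject_tray between -0.002 and 0.01 m and x of bush_blue_2 in the frame of drawer_floor between -0.075 and 0.075 m and y of bush_blue_2 in the frame of drawer_floor between -0.09 and 0.09 m and z of bush_blue_2 in the frame of drawer_floor between -0.006 and 0.006 m and value of joint stock_drawer0 below 0.006 m and horizontal distance between gauge and stand_mouth below 0.006 m and z of gauge in the frame of gauge_stand below 0.016 m and angle between gauge's own z axis and vertical below 0.15 rad); the robot touches nothing.
It fails at once if a bushing or the gauge falls off the worktop (height (world z) of any of bush_white_1, bush_white_2, bush_yellow_1, bush_yellow_2, bush_green_1, bush_green_2, bush_blue_1, bush_blue_2, gauge below -0.05 m).
It fails at once if the carton, the marker, the spanner or the white cap is shifted by more than 5 cm (distance of any of spare_cap, fuse_box, marker, spanner from where it was at the start of the episode above 0.05 m).
Of bush_white_1, bush_white_2 only 1 to 1 are there at a start; the rules pass over those that are not, and their reading is None.
Of bush_yellow_1, bush_yellow_2 only 1 to 1 are there at a start; the rules pass over those that are not, and their reading is None.
Of bush_green_1, bush_green_2 only 1 to 1 are there at a start; the rules pass over those that are not, and their reading is None.
Of bush_blue_1, bush_blue_2, spare_cap only 1 to 1 are there at a start; the rules pass over those that are not, and their reading is None.
At some moment in a run one of bush_white_1, bush_white_2, bush_yellow_1, bush_yellow_2, bush_green_1, bush_green_2, bush_blue_1, bush_blue_2 may be knocked a few centimetres aside while the robot is not near it.
It also fails if it takes over 210 s, if anything falls off the work surface, if the arm or the gripper's body presses on something with over 40 N, if the wrist force passes 120 N, or if a joint passes its speed limit or range.

## Working session

There is one attempt and no reset: what is moved stays moved. The work goes in short steps, Python scripts to look and compute and a tool call to move; the robot and the scene stay as the last step left them, time stands still between calls to the robot, and variables do not carry over. Pictures are saved under pics/ and viewed, at most 17 in all, crops included, and the job is handed in when it is done.

Besides the shell and the picture viewer there is one more tool, called after "Request:" as a command line: name --argument value ..., lists and objects as JSON in quotes. carry_out: Moves the arm, as the interface text tells. Its arguments: {"type":"object","properties":{"commands":{"type":"array"},"hand":{"type":"number"},"force":{"type":"number"}},"required":["commands"]}

```bash
mkdir -p pics; ls; python3 - <<'E'
from workcell import *
import cv2
for n in("scene","top"):
    cv2.imwrite(f"pics/{n}0.png",camera(n)[:,:,::-1]); p=camera_params(n); print(n,p)
print(get_obs())
E
```

```text
pics
scene {'mtx': array([[367.46787706,   0.        , 324.54877412],
       [  0.        , 367.46787706, 201.54820438],
       [  0.        ,   0.        ,   1.        ]]), 'R': array([[ 0.80631663, -0.59105156,  0.02261747],
       [-0.34729254, -0.50403924, -0.79077958],
       [ 0.4787916 ,  0.62976384, -0.61168302]]), 't': array([-0.4293767 ,  0.23151422,  0.84007414])}
top {'mtx': array([[372.16385266,   0.        , 322.05189164],
       [  0.        , 372.16385266, 198.61850153],
       [  0.        ,   0.        ,   1.        ]]), 'R': array([[ 0.02424693, -0.99917191,  0.03267373],
       [-0.98389005, -0.02964125, -0.1763002 ],
       [ 0.1771227 , -0.02787262, -0.98379402]]), 't': array([-0.01217855,  0.55211398,  0.80213109])}
{'clock': 0.1, 'joint_pos': array([-1.22459779,  0.33280486, -0.06468918,  1.46082269,  0.02161524,
        1.34989439, -0.08848534]), 'joint_velocities': array([-0.00106618, -0.00180735, -0.00082871, -0.00278493, -0.00340923,
       -0.00017202, -0.00065491]), 'tau': array([ 3.69779718e-04, -6.26741838e+01,  4.82157210e-02, -3.92431176e+01,
        1.62489881e-02,  6.88628134e-03,  5.74947450e-06]), 'position': array([0.22520735, 0.58267409, 0.23061439]), 'ee_rot': array([ 1.83343080e-01,  9.83048796e-01, -6.11887695e-04, -7.71585731e-05]), 'ft_force': array([-0.2529068 , -0.94850653, -0.75581108]), 'torque': array([0.05582806, 0.05556608, 0.05778607]), 'grasp_force': 0.0, 'grip_width': 1.0012292795995796}
```

View pics/scene0.png

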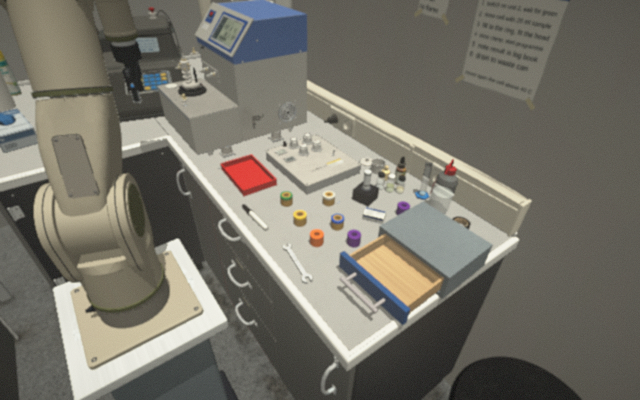

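View pics/top0.png

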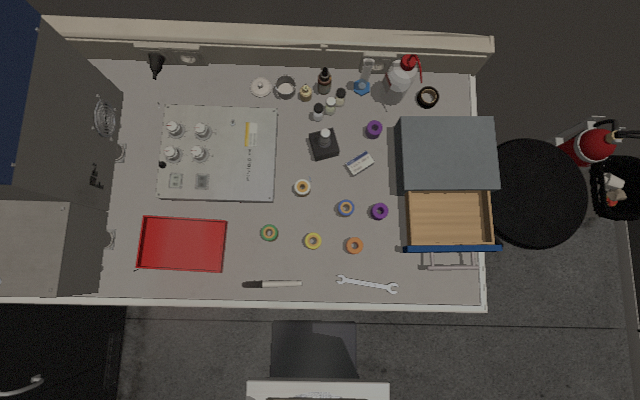

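The top view shows white (302,187), yellow (313,241), green (269,233) and blue (346,208), the stand with the gauge (323,143), the red tray (182,244), and the drawer with its handle (453,265). Orange and purple are decoys. I'll enlarge next.

```bash
cat > h.py <<'E'
import numpy as np, cv2
from workcell import *
from scipy.spatial.transform import Rotation as Ro
def px2w(n,u,v,z):
    p=camera_params(n); d=p["R"].T@np.linalg.solve(p["mtx"],[u,v,1.]); c=-p["R"].T@p["t"]
    return c+d*(z-c[2])/d[2]
def w2px(n,X):
    p=camera_params(n); q=p["mtx"]@(p["R"]@np.array(X,float)+p["t"]); return q[:2]/q[2]
def crop(n,x0,y0,x1,y1,k,f):
    im=camera(n)[y0:y1,x0:x1,::-1]; cv2.imwrite(f,cv2.resize(im,None,fx=k,fy=k,interpolation=cv2.INTER_CUBIC)); 
def rows(target,yaw=None):
    "shift needed (units) in tool axes from current, assuming tool down"
    o=get_obs(); R=Ro.from_quat(o["ee_rot"]); return R.inv().apply(np.array(target)-o["position"])/0.04
E
python3 - <<'E'
from h import *
crop("top",230,110,430,260,4,"pics/c1.png")
crop("top",120,190,280,290,4,"pics/c2.png")
R=Ro.from_quat(get_obs()["ee_rot"]).as_matrix();print(R.round(3))
E
```

```text
[[-0.933  0.36  -0.   ]
 [ 0.36   0.933 -0.001]
 [-0.    -0.001 -1.   ]]
```

View pics/c1.png

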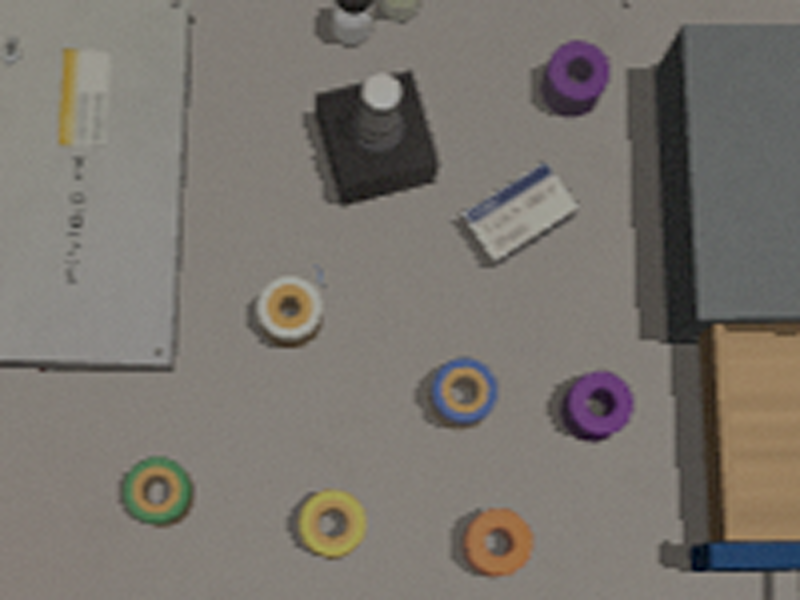

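White is at crop (290,309), blue (465,392), yellow (332,523), green (157,491), the gauge handle top (382,92), and the stand top is centred about (376,137).

```bash
python3 - <<'E'
from h import *
f=lambda x,y:((x+.5)/4-.5+230,(y+.5)/4-.5+110)
for n,x,y,z in [("white",290,309,.034),("yellow",332,523,.034),("green",157,491,.034),("blue",465,392,.034),("gauge",382,92,.104),("stand",376,137,.04),("orange",498,541,.034),("purp",598,405,.034),
 ("purp2",577,78,.034)]: 
    print(n,px2w("top",*f(x,y),z).round(4))
# ring outer-contour fit
im=camera("top"); k=8
for n,(u,v) in dict(white=(302,187),yellow=(313,241),green=(269,233),blue=(346,208)).items():
    c=im[v-13:v+14,u-13:u+14]; c=cv2.resize(c,None,fx=k,fy=k,interpolation=cv2.INTER_CUBIC)
    h=cv2.cvtColor(c,cv2.COLOR_RGB2HSV).astype(int)
    H,S,V=h[...,0],h[...,1],h[...,2]
    m={"white":(V>190)&(S<60),"yellow":(H>22)&(H<34)&(S>110)&(V>120),"green":(H>40)&(H<85)&(S>80)&(V>60),"blue":(H>100)&(H<130)&(S>80)&(V>60)}[n]
    ys,xs=np.nonzero(m)
    if len(xs)<50: print(n,len(xs));continue
    hull=cv2.convexHull(np.c_[xs,ys].astype(np.int32)); (cx,cy),ax,a=cv2.fitEllipse(hull)
    uu,vv=u-13+(cx+.5)/k-.5,v-13+(cy+.5)/k-.5
    print(n,ax,(uu,vv),px2w("top",uu,vv,.032).round(4))
# drawer and tray via full-image px
for n,u,v,z in [("hL",429,265,.042),("hR",478,265,.042),("trayTL",144,217,.025),("trayTR",227,221,.025),("trayBR",222,271,.025),("trayBL",138,266,.025),("frontL",407,248,.07),("frontR",499,248,.07),("cabL",401,195,.076),("cabR",497,190,.076),("cabBL",402,118,.076),("dL",412,242,.054),("dR",490,240,.054)]:
    print(n,px2w("top",u,v,z).round(4))
E
```

```text
white [0.5815 0.0497 0.034 ]
yellow [0.4576 0.0216 0.034 ]
green [0.4731 0.1218 0.034 ]
blue [ 0.5354 -0.0535  0.034 ]
gauge [0.6907 0.0012 0.104 ]
stand [0.6861 0.002  0.04  ]
orange [ 0.4498 -0.0735  0.034 ]
purp [ 0.53   -0.1312  0.034 ]
purp2 [ 0.7297 -0.119   0.034 ]
white 0
yellow (128.59011840820312, 131.94143676757812) (312.5870409011841, 240.4100456237793) [0.4576 0.0216 0.032 ]
green (126.58063507080078, 130.7246856689453) (269.01840686798096, 232.34306812286377) [0.4734 0.1217 0.032 ]
blue (124.9016342163086, 126.89741516113281) (345.6636257171631, 207.24907970428467) [ 0.5366 -0.0532  0.032 ]
hL [ 0.4087 -0.2425  0.042 ]
hR [ 0.4114 -0.3546  0.042 ]
trayTL [0.5014 0.4101 0.025 ]
trayTR [0.4975 0.2204 0.025 ]
trayBR [0.384  0.2238 0.025 ]
trayBL [0.3906 0.4115 0.025 ]
frontL [ 0.444  -0.1858  0.07  ]
frontR [ 0.4493 -0.391   0.07  ]
cabL [ 0.561  -0.1726  0.076 ]
cabR [ 0.5791 -0.3912  0.076 ]
cabBL [ 0.7431 -0.1774  0.076 ]
dL [ 0.4585 -0.2015  0.054 ]
dR [ 0.4677 -0.3796  0.054 ]
```

View pics/c2.png

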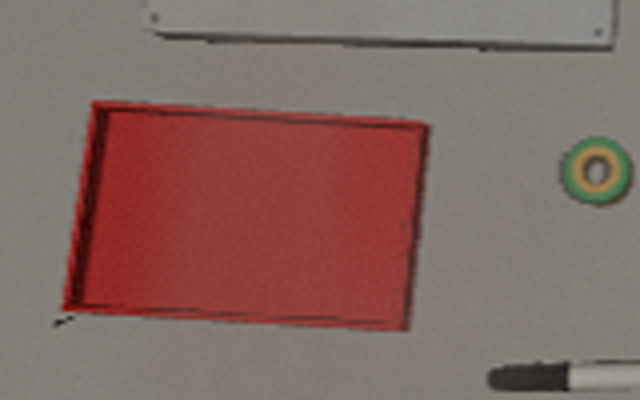

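Request:
carry_out --commands '[[[-0.89, -0.52, 0, 0, 0, 0], [-0.89, -0.52, 0, 0, 0, 0], [-0.89, -0.52, 0, 0, 0, 0], [-0.89, -0.52, 0, 0, 0, 0], [-0.89, -0.52, 0, 0, 0, 0], [-0.89, -0.52, 0, 0, 0, 0], [-0.89, -0.52, 0, 0, 0, 0], [-0.89, -0.52, 0, 0, 0, 0], [-0.89, -0.52, 0, 0, 0, 0], [-0.89, -0.52, 0, 0, 0, 0], [-0.89, -0.52, 0, 0, 0, 0], [-0.89, -0.52, 0, 0, 0, 0], [-0.89, -0.52, 0, 0, 0, 0], [-0.89, -0.52, 0, 0, 0, 0], [-0.89, -0.52, 0, 0, 0, 0], [0, 0, 0, 0, 0, -0.88], [0, 0, 0, 0, 0, -0.88], [0, 0, 0, 0, 0, -0.88], [0, 0, 0, 0, 0, -0.88], [0, 0, 0, 0, 0, 0]]]' --hand -0.4

```text
clock: 1.92
position: [0.6109, 0.0994, 0.2311]
ee_rot: [-0.002, 1.0, 0.0, -0.0]
ft_force: [-0.6, -0.6, -0.5]
grip_width: 0.698
grasp_force: 0.0
```

```bash
cat >> h.py <<'E'
def st(*targets):
    o=get_obs(); R=Ro.from_quat(o["ee_rot"]); print("t",round(o["clock"],2),"p",o["position"].round(4),"F",o["ft_force"].round(2),"w",round(float(o["grip_width"]),3),"g",round(float(o["grasp_force"]),1),"j",o["joint_pos"].round(2)); print(R.as_matrix().round(3).tolist())
    for t in targets: print("rows to",t,((R.inv().apply(np.array(t)-o["position"]))/0.04).round(3))
E
python3 -c "
from h import *
st([.6895,.0015,.12],[.6895,.0015,.066])"
```

```text
t 1.92 p [0.6109 0.0994 0.2311] F [-0.59 -0.56 -0.46] w 0.698 g 0.0 j [-0.46  0.32  0.28  1.49 -0.09  1.34  1.41]
[[-1.0, -0.004, -0.0], [-0.004, 1.0, 0.0], [0.0, 0.0, -1.0]]
rows to [0.6895, 0.0015, 0.12] [-1.957 -2.456  2.777]
rows to [0.6895, 0.0015, 0.066] [-1.957 -2.456  4.127]
```

Request:
carry_out --commands '[[[-0.49, -0.614, 0, 0, 0, 0], [-0.49, -0.614, 0, 0, 0, 0], [-0.49, -0.614, 0, 0, 0, 0], [-0.49, -0.614, 0, 0, 0, 0], [0, 0, 0.9, 0, 0, 0], [0, 0, 0.9, 0, 0, 0], [0, 0, 0.9, 0, 0, 0], [0, 0, 0.7, 0, 0, 0], [0, 0, 0.5, 0, 0, 0], [0, 0, 0.23, 0, 0, 0], [0, 0, 0, 0, 0, 0], [0, 0, 0, 0, 0, 0]]]'

```text
clock: 2.92
position: [0.6897, 0.0013, 0.0669]
ee_rot: [0.001, 1.0, -0.0, 0.0]
ft_force: [0.6, -0.5, 1.0]
grip_width: 0.701
grasp_force: 0.0
```

Request:
carry_out --commands '[[[0, 0, 0, 0, 0, 0], [0, 0, 0, 0, 0, 0], [0, 0, 0, 0, 0, 0], [0, 0, 0, 0, 0, 0], [0, 0, 0, 0, 0, 0], [0, 0, 0, 0, 0, 0]]]' --hand 1 --force 20

```text
clock: 3.42
position: [0.6901, 0.0013, 0.0676]
ee_rot: [0.0, 1.0, 0.0, 0.001]
ft_force: [-0.3, 0.4, 6.3]
grip_width: 0.254
grasp_force: 19.5
```

```bash
python3 -c "
from h import *
st([.6895,.0015,.066])
crop('scene',320,140,440,230,6,'pics/c3.png')"
```

```text
t 3.42 p [0.6901 0.0013 0.0676] F [-0.31  0.4   6.31] w 0.254 g 19.5 j [-0.28  0.61  0.3   1.46 -0.19  1.1   1.63]
[[-1.0, 0.0, 0.002], [0.0, 1.0, 0.0], [-0.002, 0.0, -1.0]]
rows to [0.6895, 0.0015, 0.066] [0.015 0.006 0.039]
```

View pics/c3.png

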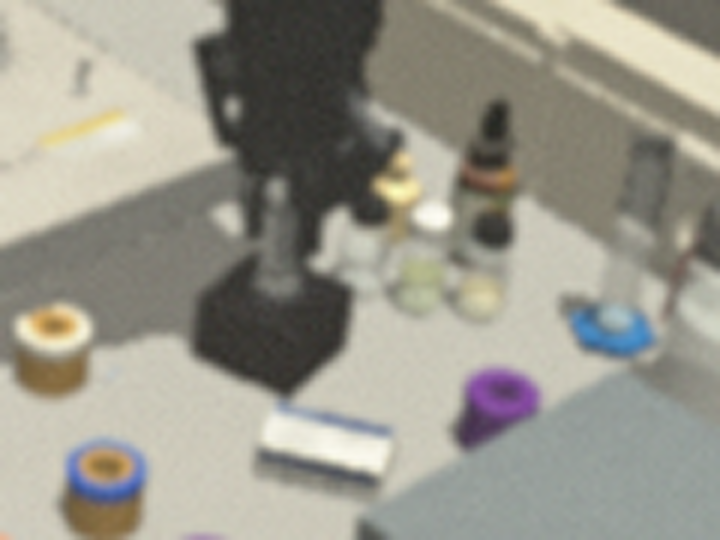

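Request:
carry_out --commands '[[[0, 0, 0, 0, 0, 0], [0, 0, 0, 0, 0, 0], [0, 0, 0, 0, 0, 0], [0, 0, 0, 0, 0, 1], [0, 0, 0, 0, 0, 1], [0, 0, 0, 0, 0, 1], [0, 0, 0, 0, 0, 1], [0, 0, 0, 0, 0, 1], [0, 0, 0, 0, 0, 1], [0, 0, 0, 0, 0, 1], [0, 0, 0, 0, 0, 1], [0, 0, 0, 0, 0, 1], [0, 0, 0, 0, 0, 1], [0, 0, 0, 0, 0, 1], [0, 0, 0, 0, 0, 1], [0, 0, 0, 0, 0, 1], [0, 0, 0, 0, 0, 1], [0, 0, 0, 0, 0, 1], [0, 0, 0, 0, 0, 0], [0, 0, 0, 0, 0, 0]]]' --hand -0.1

```text
clock: 5.13
position: [0.6892, 0.0014, 0.0658]
ee_rot: [0.706, 0.708, -0.0, -0.0]
ft_force: [0.0, -0.3, -0.3]
grip_width: 0.552
grasp_force: 0.0
```

Request:
carry_out --commands '[[[0, 0, 0, 0, 0, 0], [0, 0, 0, 0, 0, 0], [0, 0, 0, 0, 0, 0], [0, 0, 0, 0, 0, 0], [0, 0, 0, 0, 0, 0], [0, 0, 0, 0, 0, 0]]]' --hand 1 --force 60

```text
clock: 5.63
position: [0.6895, 0.0012, 0.0663]
ee_rot: [0.707, 0.707, 0.0, 0.0]
ft_force: [0.5, -1.0, -0.2]
grip_width: 0.242
grasp_force: 58.5
```

```bash
python3 -c "
from h import *
st([.6895,.0015,.066])
print(w2px('top',[.69,.0013,.104]))"
```

```text
t 5.63 p [0.6895 0.0012 0.0663] F [ 0.48 -1.   -0.24] w 0.242 g 58.5 j [-0.49  0.67  0.62  1.47 -0.41  1.13  0.2 ]
[[-0.0, 1.0, 0.001], [1.0, 0.0, 0.0], [0.0, 0.001, -1.0]]
rows to [0.6895, 0.0015, 0.066] [ 0.008 -0.001  0.008]
[325.06316846 132.90359929]
```

Request:
carry_out --commands '[[[0, 0, -0.5, 0, 0, 0], [0, 0, -0.6, 0, 0, 0], [0, 0, -0.6, 0, 0, 0], [0, 0, 0, 0, 0, 0]]]'

```text
clock: 5.97
position: [0.6913, 0.0008, 0.1391]
ee_rot: [0.707, 0.707, 0.002, 0.002]
ft_force: [0.6, -0.9, 0.0]
grip_width: 0.241
grasp_force: 60.1
```

```bash
cat >> h.py <<'E'
def ring(n,u,v,im=None,k=8,z=.033):
    u,v=int(round(u)),int(round(v)); im=camera("top") if im is None else im
    c=cv2.resize(im[v-13:v+14,u-13:u+14],None,fx=k,fy=k,interpolation=cv2.INTER_CUBIC); h=cv2.cvtColor(c,cv2.COLOR_RGB2HSV).astype(int); H,S,V=h[...,0],h[...,1],h[...,2]
    bg=np.percentile(V,50)
    m={"white":(V>bg+30)&(S<70),"yellow":(H>22)&(H<34)&(S>110)&(V>100),"green":(H>40)&(H<85)&(S>80)&(V>50),"blue":(H>100)&(H<130)&(S>80)&(V>50)}[n]
    ys,xs=np.nonzero(m)
    if len(xs)<200: return n,len(xs),bg
    (cx,cy),ax,a=cv2.fitEllipse(cv2.convexHull(np.c_[xs,ys].astype(np.int32)))
    uu,vv=u-13+(cx+.5)/k-.5,v-13+(cy+.5)/k-.5
    return n,np.round(ax,1),(round(uu,1),round(vv,1)),px2w("top",uu,vv,z).round(4)
E
python3 -c "
from h import *
im=camera('top'); cv2.imwrite('pics/t2.png',im[:,:,::-1])
for n,q in dict(white=(302,187),yellow=(313,241),green=(269,233),blue=(346,208)).items(): print(ring(n,*q,im=im))
st([.5815,.0497,.12])
"
```

```text
('white', 0, np.float64(132.0))
('yellow', 0, np.float64(126.0))
('green', 0, np.float64(129.0))
('blue', array([ 97.6, 117.9]), (347.4, 207.6), array([ 0.5358, -0.0571,  0.033 ]))
t 6.02 p [0.6905 0.0009 0.1367] F [ 0.45  0.33 -1.84] w 0.24 g 60.1 j [-0.51  0.6   0.65  1.42 -0.37  1.24  0.18]
[[0.0, 1.0, 0.004], [1.0, -0.0, 0.0], [0.0, 0.004, -1.0]]
rows to [0.5815, 0.0497, 0.12] [ 1.219 -2.727  0.408]
```

View pics/t2.png

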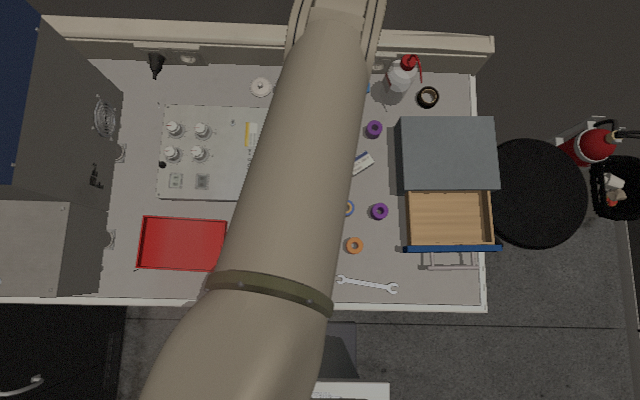

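The arm hides the work area from above, so I'll use the scene camera for fresh checks.

```bash
python3 -c "
from h import *
im=cv2.imread('pics/top0.png')[:,:,::-1]
h=cv2.cvtColor(np.ascontiguousarray(im[180:196,295:311]),cv2.COLOR_RGB2HSV)
print(h[7,:,1],h[7,:,2])
crop('scene',260,170,400,260,5,'pics/c4.png')
for n,x in dict(white=[.5815,.0497],yellow=[.4576,.0216],green=[.4733,.1217],blue=[.536,-.0533]).items():
    u=w2px('scene',x+[.034]); print(n,u.round(1),((u-[260,170]+.5)*5-.5).round(0))
"
```

```text
[ 11  39 115 131 128  80  44  46  38  87 130 134 100  35  13  21] [162 162 157 158 139  96  93  77  74  91 135 158 160 162 161 145]
white [328.1 194.3] [342. 123.]
yellow [299.3 213.7] [198. 221.]
green [285.6 194.6] [130. 125.]
blue [336.9 217.5] [387. 240.]
```

View pics/c4.png

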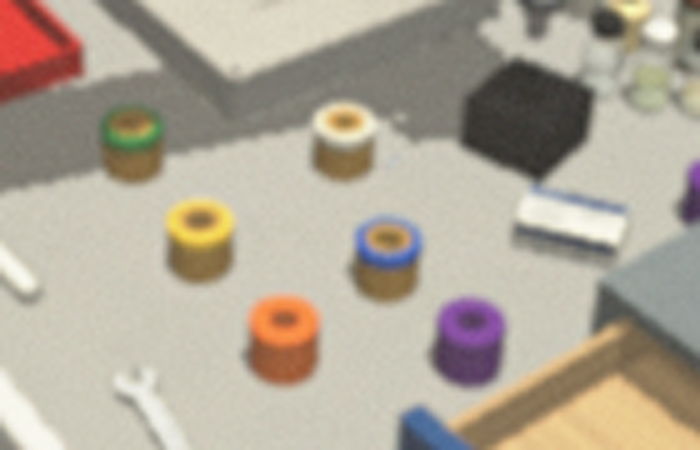

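White (345,123), yellow (200,221), green (132,126) and blue (388,239) all match the prediction within about 1 mm. On to the white one.

Request:
carry_out --commands '[[[0.305, -0.682, 0.1, 0, 0, 0], [0.305, -0.682, 0.1, 0, 0, 0], [0.305, -0.682, 0.1, 0, 0, 0], [0.3, -0.682, 0.1, 0, 0, 0], [0, 0, 0, 0, 0, 0], [0, 0, 0, 0, 0, 0]]]'

```text
clock: 6.57
position: [0.5782, 0.0511, 0.1168]
ee_rot: [0.706, 0.708, -0.001, -0.001]
ft_force: [0.6, 0.7, 0.1]
grip_width: 0.236
grasp_force: 60.1
```

```bash
python3 -c "
from h import *
st([.5815,.0495,.092])"
```

```text
t 6.57 p [0.5782 0.0511 0.1168] F [0.58 0.72 0.08] w 0.236 g 60.1 j [-0.72  0.38  0.69  1.75 -0.27  1.11  0.05]
[[-0.002, 1.0, -0.003], [1.0, 0.002, 0.001], [0.001, -0.003, -1.0]]
rows to [0.5815, 0.0495, 0.092] [-0.041  0.083  0.62 ]
```

Request:
carry_out --commands '[[[0, 0, 0.3, 0, 0, 0], [0, 0, 0.3, 0, 0, 0], [0, 0, 0, 0, 0, 0], [0, 0, 0, 0, 0, 0], [0, 0, 0, 0, 0, 0]]]'

```text
clock: 6.98
position: [0.5804, 0.0492, 0.0937]
ee_rot: [0.707, 0.707, -0.0, 0.0]
ft_force: [0.2, 0.5, -1.1]
grip_width: 0.24
grasp_force: 60.1
```

```bash
python3 -c "
from h import *
st([.5815,.0495,.085])
crop('scene',290,140,390,220,6,'pics/c5.png')
u=w2px('scene',[.5815,.0495,.034]);print(((u-[290,140]+.5)*6-.5).round(0))
p=get_obs()['position']
for z in(.039,.054,.066,.07):print(((w2px('scene',[p[0],p[1],z])-[290,140]+.5)*6-.5).round(0))"
```

```text
t 6.98 p [0.5804 0.0492 0.0937] F [ 0.15  0.51 -1.13] w 0.24 g 60.1 j [-0.71  0.41  0.67  1.76 -0.29  1.06  0.07]
[[0.001, 1.0, -0.0], [1.0, -0.001, -0.001], [-0.001, -0.0, -1.0]]
rows to [0.5815, 0.0495, 0.085] [0.008 0.026 0.218]
[231. 328.]
[230. 321.]
[231. 297.]
[232. 278.]
[232. 271.]
```

View pics/c5.png

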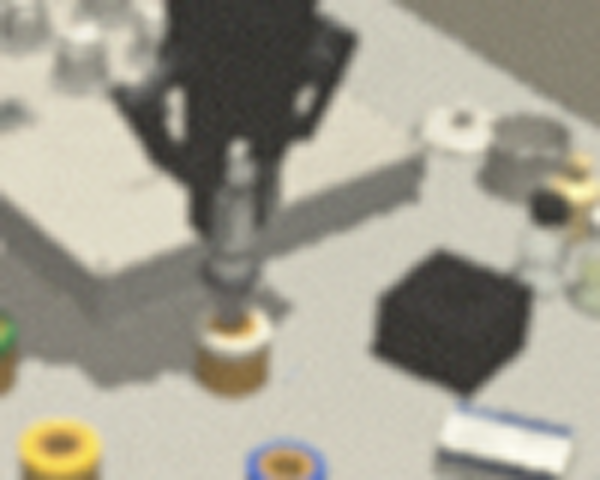

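Request:
carry_out --commands '[[[0, 0.02, 0.1, 0, 0, 0], [0, 0, 0.1, 0, 0, 0], [0, 0, 0.1, 0, 0, 0], [0, 0, 0.05, 0, 0, 0], [0, 0, 0, 0, 0, 0]]]'

```text
clock: 7.45
position: [0.5839, 0.0499, 0.085]
ee_rot: [0.707, 0.707, 0.003, 0.001]
ft_force: [-11.2, -0.4, 43.2]
grip_width: 0.241
grasp_force: 67.6
```

Request:
carry_out --commands '[[[0, 0, -0.13, 0, 0, 0], [0, 0, 0, 0, 0, 0], [0, 0, 0, 0, 0, 0]]]'

```text
clock: 7.7
position: [0.5821, 0.05, 0.0863]
ee_rot: [0.707, 0.707, 0.001, 0.001]
ft_force: [-1.6, -0.7, 13.0]
grip_width: 0.244
grasp_force: 61.9
```

```bash
python3 -c "
from h import *
st([.5815,.0495,.085])
crop('scene',290,140,390,220,8,'pics/c6.png')
p=get_obs()['position']
for z in(.034,.039,.064,.091):print(z,((w2px('scene',[p[0],p[1],z])-[290,140]+.5)*8-.5).round(0))"
```

```text
t 7.7 p [0.5821 0.05   0.0863] F [-1.55 -0.73 13.04] w 0.244 g 61.9 j [-0.7   0.43  0.67  1.77 -0.3   1.05  0.07]
[[0.0, 1.0, 0.002], [1.0, -0.0, 0.001], [0.001, 0.002, -1.0]]
rows to [0.5815, 0.0495, 0.085] [-0.012 -0.014  0.033]
0.034 [309. 437.]
0.039 [309. 426.]
0.064 [311. 373.]
0.091 [313. 314.]
```

View pics/c6.png

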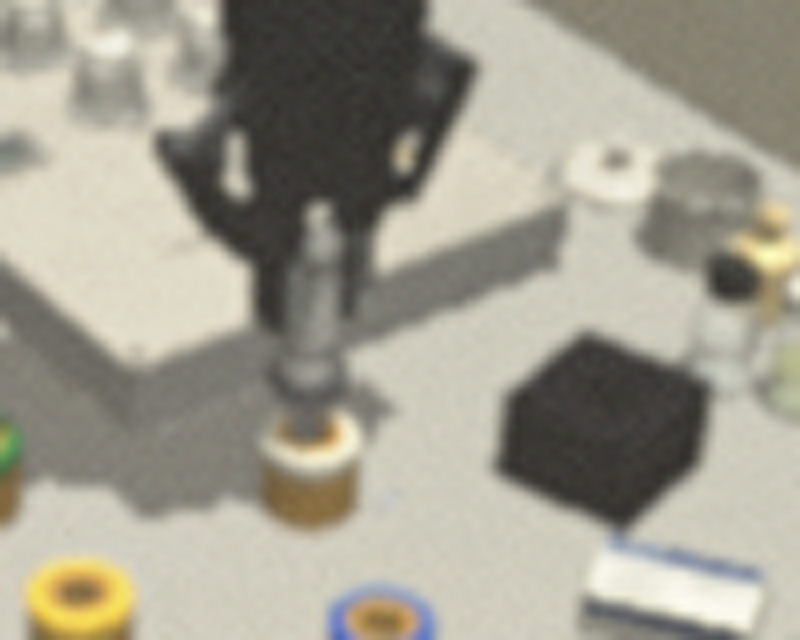

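Request:
carry_out --commands '[[[0, 0.05, 0, 0, 0, 0], [0, 0, 0, 0, 0, 0], [0, -0.05, 0, 0, 0, 0], [0, -0.05, 0, 0, 0, 0], [0, 0, 0, 0, 0, 0], [0.05, 0.05, 0, 0, 0, 0], [0, 0, 0, 0, 0, 0], [-0.1, 0, 0, 0, 0, 0], [0, 0, 0, 0, 0, 0], [0.05, 0, 0, 0, 0, 0], [0, 0, 0, 0, 0, 0]]]'

```text
clock: 8.67
position: [0.5821, 0.05, 0.0863]
ee_rot: [0.707, 0.707, 0.001, 0.001]
ft_force: [-1.9, -0.8, 13.0]
grip_width: 0.238
grasp_force: 62.1
```

White is tight: it rests on the mouth under 13 N and doesn't drop in when shifted ±2 mm. Yellow is next.

Request:
carry_out --commands '[[[0, 0, -0.45, 0, 0, 0], [0, 0, -0.45, 0, 0, 0], [-0.18, -0.777, 0, 0, 0, 0], [-0.18, -0.777, 0, 0, 0, 0], [-0.18, -0.777, 0, 0, 0, 0], [-0.17, -0.777, 0, 0, 0, 0], [0, 0, 0.2, 0, 0, 0], [0, 0, 0.2, 0, 0, 0], [0, 0, 0, 0, 0, 0], [0, 0, 0, 0, 0, 0], [0, 0, 0, 0, 0, 0]]]'

```text
clock: 9.58
position: [0.4573, 0.0213, 0.1051]
ee_rot: [0.707, 0.707, -0.001, 0.0]
ft_force: [0.6, -0.2, -0.2]
grip_width: 0.242
grasp_force: 60.7
```

```bash
cat >> h.py <<'E'
def ringS(n,x,y,im=None,k=8,z=.034):
    "ring centre from the scene camera, near predicted x,y"
    im=camera("scene") if im is None else im
    u,v=w2px("scene",[x,y,z]).round().astype(int)
    c=cv2.resize(im[v-14:v+15,u-14:u+15],None,fx=k,fy=k,interpolation=cv2.INTER_CUBIC); h=cv2.cvtColor(c,cv2.COLOR_RGB2HSV).astype(int); H,S,V=h[...,0],h[...,1],h[...,2]
    m={"white":(V>190)&(S<45),"yellow":(H>22)&(H<34)&(S>140)&(V>150),"green":(H>40)&(H<85)&(S>80)&(V>50),"blue":(H>100)&(H<130)&(S>80)&(V>60)}[n]
    ys,xs=np.nonzero(m); return n,len(xs),"bbox u",(u-14+xs.min()/k,u-14+xs.max()/k),"v",(v-14+ys.min()/k,v-14+ys.max()/k),"pred",w2px("scene",[x,y,z-.004]).round(1)
E
python3 -c "
from h import *
st([.4576,.0216,.085])
im=camera('scene')
for n,x in dict(white=[.5815,.0497],yellow=[.4576,.0216],green=[.4733,.1217],blue=[.536,-.0533]).items(): print(ringS(n,*x,im=im))
cv2.imwrite('pics/c7.png',cv2.resize(im[150:240,250:370,::-1],None,fx=6,fy=6,interpolation=cv2.INTER_CUBIC))
"
```

```text
t 9.58 p [0.4573 0.0213 0.1051] F [ 0.59 -0.24 -0.25] w 0.242 g 60.7 j [-0.85  0.08  0.74  2.07 -0.06  1.02 -0.08]
[[0.0, 1.0, -0.0], [1.0, -0.0, -0.002], [-0.002, -0.0, -1.0]]
rows to [0.4576, 0.0216, 0.085] [0.007 0.008 0.501]
('white', 32116, 'bbox u', (np.float64(314.0), np.float64(342.875)), 'v', (np.float64(180.0), np.float64(208.875)), 'pred', array([328.1, 195.3]))
('yellow', 2086, 'bbox u', (np.float64(293.875), np.float64(306.0)), 'v', (np.float64(211.5), np.float64(219.25)), 'pred', array([299.3, 214.8]))
('green', 1827, 'bbox u', (np.float64(281.0), np.float64(291.75)), 'v', (np.float64(193.125), np.float64(200.125)), 'pred', array([285.7, 195.7]))
('blue', 2190, 'bbox u', (np.float64(331.5), np.float64(343.875)), 'v', (np.float64(216.0), np.float64(223.375)), 'pred', array([336.9, 218.6]))
```

View pics/c7.png

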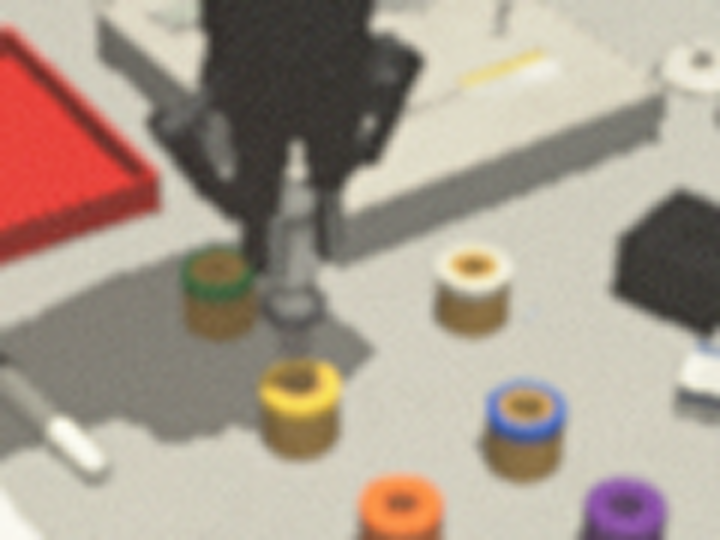

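```bash
python3 -c "
from h import *
p=get_obs()['position']
for z in(.034,.052,.067,.083,.11,.143):print(z,((w2px('scene',[p[0],p[1],z])-[250,150]+.5)*6-.5).round(0))
z=camera_params('scene');print(-z['R'].T@z['t'])"
```

```text
0.034 [298. 385.]
0.052 [297. 356.]
0.067 [296. 331.]
0.083 [296. 304.]
0.11 [295. 257.]
0.143 [293. 197.]
[ 0.02439629 -0.66613983  0.70664722]
```

Request:
carry_out --commands '[[[-0.015, 0.02, 0.15, 0, 0, 0], [0, 0, 0.15, 0, 0, 0], [0, 0, 0.1, 0, 0, 0], [0, 0, 0.06, 0, 0, 0], [0, 0, 0.05, 0, 0, 0], [0, 0, 0, 0, 0, 0], [0, 0, 0, 0, 0, 0]]]'

```text
clock: 10.22
position: [0.4574, 0.0209, 0.0848]
ee_rot: [0.707, 0.707, -0.0, -0.0]
ft_force: [0.7, -0.1, -1.3]
grip_width: 0.243
grasp_force: 60.6
```

Request:
carry_out --commands '[[[0, 0, 0.1, 0, 0, 0], [0, 0, 0.1, 0, 0, 0], [0, 0, 0.1, 0, 0, 0], [0, 0, 0.08, 0, 0, 0], [0, 0, 0, 0, 0, 0], [0, 0, 0, 0, 0, 0]]]'

```text
clock: 10.72
position: [0.4582, 0.021, 0.0709]
ee_rot: [0.707, 0.707, 0.001, -0.0]
ft_force: [-7.2, -0.1, 25.8]
grip_width: 0.239
grasp_force: 64.6
```

Request:
carry_out --commands '[[[0, 0.0, -0.04, 0, 0, 0], [0, 0.05, 0, 0, 0, 0], [0, 0, 0, 0, 0, 0], [0.04, -0.05, 0, 0, 0, 0], [0, -0.05, 0, 0, 0, 0], [0, 0, 0, 0, 0, 0], [-0.08, 0, 0, 0, 0, 0], [0, 0.05, 0, 0, 0, 0], [0, 0.05, 0, 0, 0, 0], [0, 0, 0, 0, 0, 0], [0.04, -0.05, 0, 0, 0, 0], [0, 0, 0, 0, 0, 0], [0, 0, 0, 0, 0, 0]]]'

```text
clock: 11.8
position: [0.4572, 0.0205, 0.0714]
ee_rot: [0.707, 0.707, -0.0, -0.0]
ft_force: [-2.8, -1.4, 11.3]
grip_width: 0.245
grasp_force: 61.8
```

Yellow stops at the 15 mm shoulder even while I search sideways, so it is good. Green is next.

Request:
carry_out --commands '[[[0, 0, -0.4, 0, 0, 0], [0, 0, -0.6, 0, 0, 0], [0.84, 0.14, 0, 0, 0, 0], [0.84, 0.14, 0, 0, 0, 0], [0.84, 0.14, 0, 0, 0, 0], [0, 0, 0.2, 0, 0, 0], [0, 0, 0, 0, 0, 0], [0, 0, 0, 0, 0, 0], [0, 0, 0, 0, 0, 0]]]'

```text
clock: 12.55
position: [0.4739, 0.1202, 0.103]
ee_rot: [0.708, 0.706, -0.001, -0.0]
ft_force: [-0.3, -0.0, -0.2]
grip_width: 0.244
grasp_force: 60.6
```

```bash
python3 -c "
from h import *
st([.4738,.1214,.085])
im=camera('scene')
for n,x in dict(green=[.4733,.1217],blue=[.536,-.0533],yellow=[.4576,.0216]).items(): print(ringS(n,*x,im=im))
"
```

```text
t 12.55 p [0.4739 0.1202 0.103 ] F [-0.25 -0.03 -0.21] w 0.244 g 60.6 j [-0.95  0.17  0.66  1.99 -0.12  1.02 -0.23]
[[0.002, 1.0, -0.001], [1.0, -0.002, -0.001], [-0.001, -0.001, -1.0]]
rows to [0.4738, 0.1214, 0.085] [ 0.031 -0.002  0.451]
('green', 2392, 'bbox u', (np.float64(280.5), np.float64(292.125)), 'v', (np.float64(192.375), np.float64(200.25)), 'pred', array([285.7, 195.7]))
('blue', 2182, 'bbox u', (np.float64(331.375), np.float64(343.875)), 'v', (np.float64(216.0), np.float64(223.375)), 'pred', array([336.9, 218.6]))
('yellow', 2434, 'bbox u', (np.float64(293.0), np.float64(304.625)), 'v', (np.float64(211.5), np.float64(219.375)), 'pred', array([299.3, 214.8]))
```

Request:
carry_out --commands '[[[0.025, 0, 0.15, 0, 0, 0], [0, 0, 0.15, 0, 0, 0], [0, 0, 0.1, 0, 0, 0], [0, 0, 0.05, 0, 0, 0], [0, 0, 0, 0, 0, 0], [0, 0, 0, 0, 0, 0]]]'

```text
clock: 13.1
position: [0.4742, 0.1225, 0.0852]
ee_rot: [0.707, 0.707, -0.0, -0.0]
ft_force: [0.2, -0.0, -1.4]
grip_width: 0.241
grasp_force: 60.7
```

Request:
carry_out --commands '[[[0, 0, 0.1, 0, 0, 0], [0, 0, 0.1, 0, 0, 0], [0, 0, 0.1, 0, 0, 0], [0, 0, 0.06, 0, 0, 0], [0, 0, 0, 0, 0, 0], [0, 0, 0, 0, 0, 0]]]'

```text
clock: 13.6
position: [0.4746, 0.1227, 0.0714]
ee_rot: [0.707, 0.707, 0.0, -0.0]
ft_force: [-3.3, -0.4, 10.6]
grip_width: 0.239
grasp_force: 62.1
```

Request:
carry_out --commands '[[[0, 0.05, 0, 0, 0, 0], [0, 0, 0, 0, 0, 0], [0.04, -0.05, 0, 0, 0, 0], [0, -0.05, 0, 0, 0, 0], [0, 0, 0, 0, 0, 0], [-0.08, 0, 0, 0, 0, 0], [0, 0, 0, 0, 0, 0], [0, 0.05, 0, 0, 0, 0], [0, 0.05, 0, 0, 0, 0], [0, 0, 0, 0, 0, 0], [0.04, -0.05, 0, 0, 0, 0], [0, 0, 0, 0, 0, 0], [0, 0, 0, 0, 0, 0]]]'

```text
clock: 14.68
position: [0.4743, 0.1224, 0.0714]
ee_rot: [0.707, 0.707, -0.0, -0.0]
ft_force: [-4.1, -1.8, 12.0]
grip_width: 0.238
grasp_force: 62.0
```

Green is good too. Blue is next.

Request:
carry_out --commands '[[[0, 0, -0.4, 0, 0, 0], [0, 0, -0.6, 0, 0, 0], [-0.88, 0.311, 0, 0, 0, 0], [-0.88, 0.311, 0, 0, 0, 0], [-0.88, 0.311, 0, 0, 0, 0], [-0.88, 0.311, 0, 0, 0, 0], [-0.88, 0.311, 0, 0, 0, 0], [0, 0, 0.2, 0, 0, 0], [0, 0, 0, 0, 0, 0], [0, 0, 0, 0, 0, 0], [0, 0, 0, 0, 0, 0]]]'

```text
clock: 15.6
position: [0.5362, -0.0522, 0.1027]
ee_rot: [0.707, 0.708, -0.0, -0.0]
ft_force: [0.3, 0.9, -0.3]
grip_width: 0.243
grasp_force: 60.5
```

```bash
python3 -c "
from h import *
st([.5365,-.0537,.085])
im=camera('scene')
for n,x in dict(green=[.4733,.1217],blue=[.536,-.0533],yellow=[.4576,.0216]).items(): print(ringS(n,*x,im=im))
"
```

```text
t 15.6 p [ 0.5362 -0.0522  0.1027] F [ 0.33  0.91 -0.31] w 0.243 g 60.5 j [-0.64  0.31  0.76  1.87 -0.25  1.05  0.22]
[[-0.001, 1.0, -0.001], [1.0, 0.001, 0.0], [0.0, -0.001, -1.0]]
rows to [0.5365, -0.0537, 0.085] [-0.038  0.007  0.442]
('green', 1766, 'bbox u', (np.float64(280.375), np.float64(290.375)), 'v', (np.float64(192.625), np.float64(200.375)), 'pred', array([285.7, 195.7]))
('blue', 2377, 'bbox u', (np.float64(331.125), np.float64(343.875)), 'v', (np.float64(215.75), np.float64(223.375)), 'pred', array([336.9, 218.6]))
('yellow', 2167, 'bbox u', (np.float64(292.5), np.float64(305.25)), 'v', (np.float64(213.625), np.float64(219.5)), 'pred', array([299.3, 214.8]))
```

Request:
carry_out --commands '[[[-0.025, 0, 0.15, 0, 0, 0], [0, 0, 0.15, 0, 0, 0], [0, 0, 0.1, 0, 0, 0], [0, 0, 0.04, 0, 0, 0], [0, 0, 0, 0, 0, 0], [0, 0, 0, 0, 0, 0]]]'

```text
clock: 16.15
position: [0.5363, -0.0543, 0.0852]
ee_rot: [0.707, 0.707, -0.0, -0.0]
ft_force: [-0.2, 0.4, -0.8]
grip_width: 0.24
grasp_force: 60.7
```

Request:
carry_out --commands '[[[0, 0, 0.1, 0, 0, 0], [0, 0, 0.1, 0, 0, 0], [0, 0, 0.1, 0, 0, 0], [0, 0, 0.06, 0, 0, 0], [0, 0, 0, 0, 0, 0], [0, 0, 0, 0, 0, 0]]]'

```text
clock: 16.65
position: [0.5367, -0.0543, 0.0715]
ee_rot: [0.707, 0.707, 0.0, -0.0]
ft_force: [-4.0, 0.5, 10.9]
grip_width: 0.243
grasp_force: 62.2
```

Blue is good, since its only alternative was tight. I'll return the gauge to its stand.

Request:
carry_out --commands '[[[0, 0, -0.5, 0, 0, 0], [0, 0, -0.8, 0, 0, 0], [0.28, 0.758, 0, 0, 0, 0], [0.28, 0.758, 0, 0, 0, 0], [0.28, 0.758, 0, 0, 0, 0], [0.28, 0.758, 0, 0, 0, 0], [0.27, 0.758, 0, 0, 0, 0], [0, 0, 0, 0, 0, 0], [0, 0, 0, 0, 0, 0], [0, 0, 0, 0, 0, 0]]]'

```text
clock: 17.48
position: [0.6875, 0.0004, 0.1221]
ee_rot: [0.707, 0.707, -0.001, -0.0]
ft_force: [-0.1, 0.5, -0.6]
grip_width: 0.242
grasp_force: 60.6
```

```bash
python3 -c "
from h import *
st([.688,.0013,.085],[.688,.0013,.0675])
"
```

```text
t 17.48 p [6.875e-01 4.000e-04 1.221e-01] F [-0.11  0.46 -0.64] w 0.242 g 60.6 j [-0.53  0.62  0.69  1.43 -0.4   1.23  0.2 ]
[[0.001, 1.0, -0.001], [1.0, -0.001, -0.001], [-0.001, -0.001, -1.0]]
rows to [0.688, 0.0013, 0.085] [0.022 0.014 0.928]
rows to [0.688, 0.0013, 0.0675] [0.022 0.014 1.365]
```

Request:
carry_out --commands '[[[0.02, 0.01, 0.3, 0, 0, 0], [0, 0, 0.3, 0, 0, 0], [0, 0, 0.3, 0, 0, 0], [0, 0, 0.1, 0, 0, 0], [0, 0, 0, 0, 0, 0]]]'

```text
clock: 17.9
position: [0.6882, 0.0018, 0.0812]
ee_rot: [0.707, 0.707, -0.0, 0.0]
ft_force: [3.5, -1.3, -3.4]
grip_width: 0.24
grasp_force: 60.1
```

Request:
carry_out --commands '[[[0, 0, 0.15, 0, 0, 0], [0, 0, 0.15, 0, 0, 0], [0, 0, 0.1, 0, 0, 0], [0, 0, 0, 0, 0, 0], [0, 0, 0, 0, 0, 0]]]'

```text
clock: 18.32
position: [0.6899, 0.0016, 0.0673]
ee_rot: [0.707, 0.707, 0.001, 0.002]
ft_force: [7.7, -1.2, -0.8]
grip_width: 0.244
grasp_force: 60.4
```

Request:
carry_out --commands '[[[0, 0, 0, 0, 0, 0], [0, 0, 0, 0, 0, 0], [0, 0, 0, 0, 0, 0], [0, 0, 0, 0, 0, 0], [0, 0, -0.5, 0, 0, 0], [0, 0, -0.8, 0, 0, 0], [0, 0, -0.8, 0, 0, 0], [0, 0, -0.5, 0, 0, 0], [0, -0.5, 0, 0, 0, 0], [0, 0, 0, 0, 0, 0], [0, 0, 0, 0, 0, 0]]]' --hand -0.25

```text
clock: 19.23
position: [0.6679, 0.0023, 0.1709]
ee_rot: [0.707, 0.707, 0.0, -0.0]
ft_force: [0.4, -0.2, 0.2]
grip_width: 0.623
grasp_force: 0.0
```

```bash
python3 -c "
from h import *
im=camera('scene')
st([.5825,.0495,.08],[.5825,.0495,.006])
for n,x in dict(white=[.582,.05],green=[.4733,.1217],blue=[.536,-.0533],yellow=[.4576,.0216]).items(): print(ringS(n,*x,im=im))
c=im[125:305,290:450,::-1]
cv2.imwrite('pics/c8.png',cv2.resize(c,None,fx=3.3,fy=3.3,interpolation=cv2.INTER_CUBIC))
"
```

```text
t 19.28 p [0.6682 0.0025 0.1705] F [ 0.81 -0.24 -0.42] w 0.626 g 0.0 j [-0.57  0.54  0.72  1.45 -0.36  1.29  0.18]
[[-0.0, 1.0, -0.001], [1.0, 0.0, 0.001], [0.001, -0.001, -1.0]]
rows to [0.5825, 0.0495, 0.08] [ 1.175 -2.141  2.265]
rows to [0.5825, 0.0495, 0.006] [ 1.173 -2.14   4.115]
('white', 15764, 'bbox u', (np.float64(314.0), np.float64(342.875)), 'v', (np.float64(180.0), np.float64(208.875)), 'pred', array([328.1, 195.2]))
('green', 2258, 'bbox u', (np.float64(280.125), np.float64(291.25)), 'v', (np.float64(193.75), np.float64(200.375)), 'pred', array([285.7, 195.7]))
('blue', 2180, 'bbox u', (np.float64(330.625), np.float64(343.125)), 'v', (np.float64(216.125), np.float64(224.0)), 'pred', array([336.9, 218.6]))
('yellow', 2365, 'bbox u', (np.float64(293.0), np.float64(304.625)), 'v', (np.float64(211.5), np.float64(219.5)), 'pred', array([299.3, 214.8]))
```

View pics/c8.png

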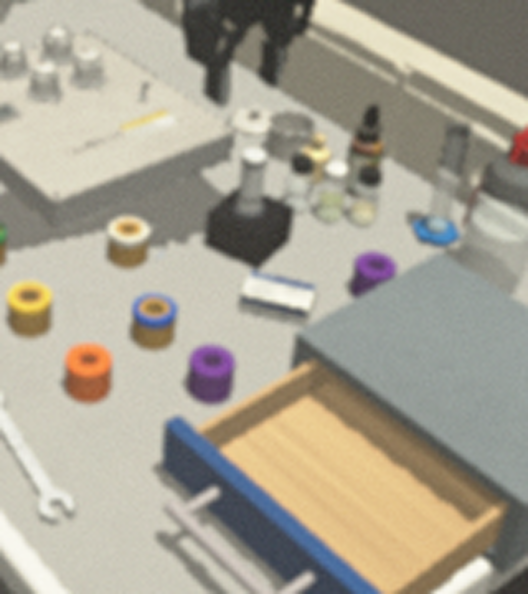

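The gauge is upright in its stand at (255,190) in the crop and white stands at (129,230). Now I'll grasp white.

Request:
carry_out --commands '[[[0.39, -0.713, 0.4, 0, 0, 0], [0.39, -0.713, 0.4, 0, 0, 0], [0.39, -0.713, 0.4, 0, 0, 0], [0, 0, 0.6, 0, 0, 0], [0, 0, 0.6, 0, 0, 0], [0, 0, 0.6, 0, 0, 0], [0, 0, 0.6, 0, 0, 0], [0, 0, 0.45, 0, 0, 0], [0, 0, 0, 0, 0, 0], [0, 0, 0, 0, 0, 0]]]'

```text
clock: 20.12
position: [0.5824, 0.0486, 0.008]
ee_rot: [0.707, 0.707, -0.001, -0.0]
ft_force: [-0.0, 0.6, 0.2]
grip_width: 0.622
grasp_force: 0.0
```

Request:
carry_out --commands '[[[0, 0, 0, 0, 0, 0], [0, 0, 0, 0, 0, 0], [0, 0, 0, 0, 0, 0], [0, 0, 0, 0, 0, 0], [0, 0, 0, 0, 0, 0]]]' --hand 1 --force 40

```text
clock: 20.53
position: [0.584, 0.0489, 0.0102]
ee_rot: [0.707, 0.707, 0.001, 0.001]
ft_force: [-1.0, -0.4, 7.0]
grip_width: 0.455
grasp_force: 40.9
```

Request:
carry_out --commands '[[[0, 0, -0.5, 0, 0, 0], [0, 0, -0.8, 0, 0, 0], [0, 0, -0.9, 0, 0, 0], [0.835, -0.44, 0, 0, 0, 0], [0.835, -0.44, 0, 0, 0, 0], [0.835, -0.44, 0, 0, 0, 0], [0.835, -0.44, 0, 0, 0, 0], [0.835, -0.44, 0, 0, 0, 0], [0.835, -0.44, 0, 0, 0, 0], [0.835, -0.44, 0, 0, 0, 0], [0.835, -0.44, 0, 0, 0, 0], [0, 0, 0, 0, 0, 0], [0, 0, 0, 0, 0, 0], [0, 0, 0, 0, 0, 0]]]'

```text
clock: 21.7
position: [0.4423, 0.3157, 0.097]
ee_rot: [0.707, 0.707, 0.0, 0.0]
ft_force: [-0.5, -1.1, -1.4]
grip_width: 0.449
grasp_force: 40.8
```

```bash
python3 -c "
from h import *
st([.443,.316,.0145])
"
```

```text
t 21.7 p [0.4423 0.3157 0.097 ] F [-0.48 -1.12 -1.37] w 0.449 g 40.8 j [-1.25  0.31  0.63  1.86 -0.21  1.04 -0.53]
[[0.0, 1.0, 0.0], [1.0, -0.0, -0.0], [-0.0, 0.0, -1.0]]
rows to [0.443, 0.316, 0.0145] [0.009 0.018 2.064]
```

Request:
carry_out --commands '[[[0, 0, 0.7, 0, 0, 0], [0, 0, 0.6, 0, 0, 0], [0, 0, 0.5, 0, 0, 0], [0, 0, 0.2, 0, 0, 0], [0, 0, 0.06, 0, 0, 0], [0, 0, 0, 0, 0, 0], [0, 0, 0, 0, 0, 0]]]'

```text
clock: 22.28
position: [0.4431, 0.3154, 0.0152]
ee_rot: [0.708, 0.706, 0.0, 0.0]
ft_force: [0.9, -0.5, -0.8]
grip_width: 0.45
grasp_force: 40.4
```

Request:
carry_out --commands '[[[0, 0, 0, 0, 0, 0], [0, 0, 0, 0, 0, 0], [0, 0, 0, 0, 0, 0], [0, 0, 0, 0, 0, 0], [0, 0, -0.4, 0, 0, 0], [0, 0, -0.8, 0, 0, 0], [0, 0, -0.9, 0, 0, 0], [0, 0, 0, 0, 0, 0], [0, 0, 0, 0, 0, 0]]]' --hand -0.25

```text
clock: 23.03
position: [0.4432, 0.3171, 0.1005]
ee_rot: [0.707, 0.707, 0.002, -0.0]
ft_force: [0.1, -0.9, -0.3]
grip_width: 0.628
grasp_force: 0.0
```

```bash
python3 -c "
from h import *
im=camera('scene')
st([.4743,.1224,.08],[.4743,.1224,.008])
for n,x in dict(green=[.4743,.1224],blue=[.536,-.0533],yellow=[.4576,.0216]).items(): print(ringS(n,*x,im=im))
u=w2px('scene',[.443,.316,.038]);print(u)
c=im[130:270,220:400,::-1]
cv2.imwrite('pics/c9.png',cv2.resize(c,None,fx=4,fy=4,interpolation=cv2.INTER_CUBIC))
"
```

```text
t 23.08 p [0.4423 0.3165 0.099 ] F [-0.13  0.54 -0.71] w 0.626 g 0.0 j [-1.25  0.31  0.64  1.86 -0.21  1.04 -0.53]
[[-0.0, 1.0, 0.001], [1.0, 0.0, 0.002], [0.002, 0.001, -1.0]]
rows to [0.4743, 0.1224, 0.08] [-4.854  0.799  0.468]
rows to [0.4743, 0.1224, 0.008] [-4.857  0.798  2.268]
('green', 2150, 'bbox u', (np.float64(280.0), np.float64(291.0)), 'v', (np.float64(193.125), np.float64(200.375)), 'pred', array([285.8, 195.5]))
('blue', 2153, 'bbox u', (np.float64(330.625), np.float64(343.125)), 'v', (np.float64(216.125), np.float64(224.0)), 'pred', array([336.9, 218.6]))
('yellow', 2220, 'bbox u', (np.float64(293.0), np.float64(304.625)), 'v', (np.float64(211.5), np.float64(219.375)), 'pred', array([299.3, 214.8]))
[247.31354316 168.13261792]
```

View pics/c9.png

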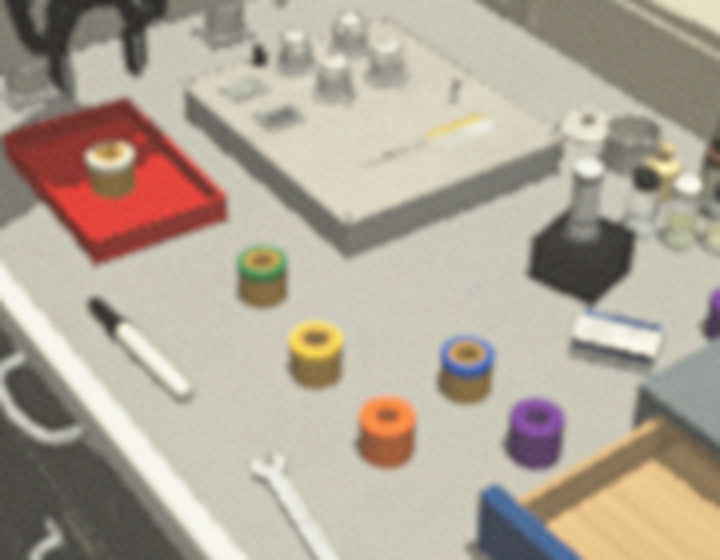

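White stands upright in the tray at (110,168) in the crop. Now green goes to the drawer.

Request:
carry_out --commands '[[[-0.81, 0.133, 0.07, 0, 0, 0], [-0.81, 0.133, 0.07, 0, 0, 0], [-0.81, 0.133, 0.07, 0, 0, 0], [-0.81, 0.133, 0.07, 0, 0, 0], [-0.81, 0.133, 0.07, 0, 0, 0], [-0.81, 0.133, 0.07, 0, 0, 0], [0, 0, 0.3, 0, 0, 0], [0, 0, 0.5, 0, 0, 0], [0, 0, 0.5, 0, 0, 0], [0, 0, 0.5, 0, 0, 0], [0, 0, 0.04, 0, 0, 0], [0, 0, 0, 0, 0, 0], [0, 0, 0, 0, 0, 0]]]'

```text
clock: 24.17
position: [0.4741, 0.1214, 0.0084]
ee_rot: [0.707, 0.707, -0.0, 0.0]
ft_force: [-0.1, -0.2, 0.3]
grip_width: 0.625
grasp_force: 0.0
```

Request:
carry_out --commands '[[[0, 0, 0, 0, 0, 0], [0, 0, 0, 0, 0, 0], [0, 0, 0, 0, 0, 0], [0, 0, 0, 0, 0, 0], [0, 0, 0, 0, 0, 0]]]' --hand 1

```text
clock: 24.58
position: [0.4748, 0.122, 0.0092]
ee_rot: [0.707, 0.707, 0.001, 0.0]
ft_force: [-0.6, -1.1, 6.9]
grip_width: 0.436
grasp_force: 40.8
```

```bash
python3 -c "
from h import *
# drawer points on scene crop c8 (3.3x from 290,125)
f=lambda x,y:((x+.5)/3.3-.5+290,(y+.5)/3.3-.5+125)
for n,x,y,z in [('front top L outer',168,425,.07),('inner left-front wall top',203,432,.054),('floor front-left',215,443,.022),('cab L front top',298,340,.076),('cab edge R',528,490,.076),('floor roof edge L',312,390,.022),('floor right',440,540,.022),('wall R top at roof',500,512,.054),('hL',172,506,.042),('hR',270,590,.042)]: print(n,px2w('scene',*f(x,y),z).round(4))
st()"
```

```text
front top L outer [ 0.4341 -0.1965  0.07  ]
inner left-front wall top [ 0.4613 -0.2053  0.054 ]
floor front-left [ 0.4828 -0.197   0.022 ]
cab L front top [ 0.5707 -0.1871  0.076 ]
cab edge R [ 0.5948 -0.3913  0.076 ]
floor roof edge L [ 0.5851 -0.1973  0.022 ]
floor right [ 0.5539 -0.3616  0.022 ]
wall R top at roof [ 0.5823 -0.3834  0.054 ]
hL [ 0.4054 -0.2398  0.042 ]
hR [ 0.414  -0.3334  0.042 ]
t 24.58 p [0.4748 0.122  0.0092] F [-0.64 -1.09  6.94] w 0.436 g 40.8 j [-0.95  0.36  0.69  2.06 -0.31  0.83 -0.08]
[[0.0, 1.0, 0.001], [1.0, -0.0, 0.001], [0.001, 0.001, -1.0]]
```

Request:
carry_out --commands '[[[0, 0, -0.5, 0, 0, 0], [0, 0, -0.8, 0, 0, 0], [0, 0, -0.9, 0, 0, 0], [-0.888, 0.083, 0, 0, 0, 0], [-0.888, 0.083, 0, 0, 0, 0], [-0.888, 0.083, 0, 0, 0, 0], [-0.888, 0.083, 0, 0, 0, 0], [-0.888, 0.083, 0, 0, 0, 0], [-0.888, 0.083, 0, 0, 0, 0], [-0.888, 0.083, 0, 0, 0, 0], [-0.888, 0.083, 0, 0, 0, 0], [-0.888, 0.083, 0, 0, 0, 0], [-0.888, 0.083, 0, 0, 0, 0], [-0.888, 0.083, 0, 0, 0, 0], [-0.888, 0.083, 0, 0, 0, 0], [-0.888, 0.083, 0, 0, 0, 0], [0, 0, 0, 0, 0, 0], [0, 0, 0, 0, 0, 0], [0, 0, 0, 0, 0, 0]]]'

```text
clock: 26.17
position: [0.5171, -0.3397, 0.096]
ee_rot: [0.707, 0.707, 0.0, -0.0]
ft_force: [0.1, 0.5, -1.7]
grip_width: 0.437
grasp_force: 40.7
```

```bash
python3 -c "
from h import *
st([.517,-.340,.032])
im=camera('top')
c=im[180:280,395:505,::-1]
cv2.imwrite('pics/d1.png',cv2.resize(c,None,fx=5,fy=5,interpolation=cv2.INTER_CUBIC))
"
```

```text
t 26.17 p [ 0.5171 -0.3397  0.096 ] F [ 0.11  0.52 -1.72] w 0.437 g 40.7 j [-0.12  0.55  0.84  1.67 -0.45  1.13  0.84]
[[0.0, 1.0, -0.0], [1.0, -0.0, 0.001], [0.001, -0.0, -1.0]]
rows to [0.517, -0.34, 0.032] [-0.009 -0.002  1.601]
```

View pics/d1.png

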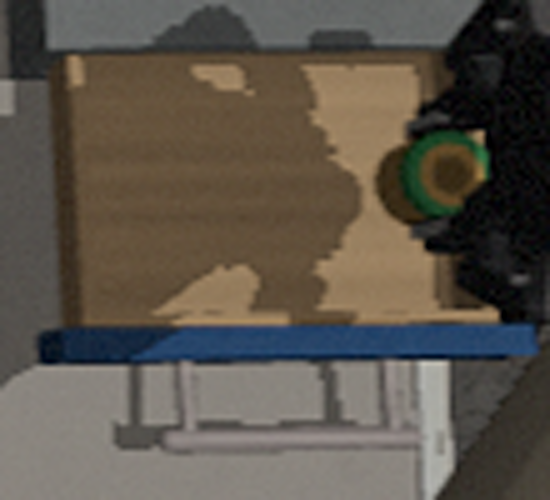

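```bash
python3 -c "
from h import *
f=lambda x,y:((x+.5)/5-.5+395,(y+.5)/5-.5+180)
for x,y,z in [(437,220,.022),(78,220,.022),(260,318,.054),(260,318,.022),(260,52,.076),(170,440,.042),(415,436,.042)]: print(px2w('top',*f(x,y),z).round(4))"
```

```text
[ 0.5085 -0.3781  0.022 ]
[ 0.5037 -0.2068  0.022 ]
[ 0.4579 -0.28    0.054 ]
[ 0.4601 -0.2917  0.022 ]
[ 0.5756 -0.2761  0.076 ]
[ 0.4029 -0.2414  0.042 ]
[ 0.4073 -0.3535  0.042 ]
```

The drawer's inside spans x 0.460–0.575 (roof edge) and y −0.207 to −0.378, so the bushing is centred and clear. I'll lower it.

Request:
carry_out --commands '[[[0, 0, 0.6, 0, 0, 0], [0, 0, 0.5, 0, 0, 0], [0, 0, 0.3, 0, 0, 0], [0, 0, 0.15, 0, 0, 0], [0, 0, 0.05, 0, 0, 0], [0, 0, 0, 0, 0, 0], [0, 0, 0, 0, 0, 0]]]'

```text
clock: 26.8
position: [0.5177, -0.3402, 0.033]
ee_rot: [0.707, 0.707, 0.0, 0.001]
ft_force: [-0.3, 0.2, -1.7]
grip_width: 0.437
grasp_force: 40.8
```

Request:
carry_out --commands '[[[0, 0, 0, 0, 0, 0], [0, 0, 0, 0, 0, 0], [0, 0, 0, 0, 0, 0], [0, 0, 0, 0, 0, 0], [0, 0, -0.4, 0, 0, 0], [0, 0, -0.8, 0, 0, 0], [0, 0, -0.8, 0, 0, 0], [0, 0, 0, 0, 0, 0], [0, 0, 0, 0, 0, 0]]]' --hand -0.15

```text
clock: 27.55
position: [0.5181, -0.3408, 0.114]
ee_rot: [0.707, 0.707, 0.001, 0.002]
ft_force: [-0.5, 0.5, 0.1]
grip_width: 0.576
grasp_force: 0.0
```

```bash
python3 -c "
from h import *
im=camera('scene')
st([.4572,.0205,.08],[.536,-.0540,.08])
for n,x in dict(green=[.517,-.34],blue=[.536,-.0533],yellow=[.4576,.0216]).items(): print(ringS(n,*x,im=im,z=.056 if n=='green' else .034))
"
```

```text
t 27.6 p [ 0.5174 -0.34    0.1124] F [-0.95 -0.21  0.28] w 0.571 g 0.0 j [-0.13  0.53  0.86  1.66 -0.43  1.15  0.83]
[[-0.0, 1.0, 0.001], [1.0, 0.0, 0.0], [0.0, 0.001, -1.0]]
rows to [0.4572, 0.0205, 0.08] [ 9.013 -1.506  0.808]
rows to [0.536, -0.054, 0.08] [7.151 0.464 0.811]
('green', 5913, 'bbox u', (np.float64(399.25), np.float64(415.75)), 'v', (np.float64(274.125), np.float64(288.375)), 'pred', array([407.3, 281.1]))
('blue', 1028, 'bbox u', (np.float64(346.625), np.float64(351.875)), 'v', (np.float64(210.875), np.float64(218.125)), 'pred', array([336.9, 218.6]))
('yellow', 2364, 'bbox u', (np.float64(293.0), np.float64(304.625)), 'v', (np.float64(211.5), np.float64(219.375)), 'pred', array([299.3, 214.8]))
```

Green is in place. Blue has been knocked aside, so I'll relocate it.

```bash
python3 -c "
from h import *
im=camera('scene'); h=cv2.cvtColor(im,cv2.COLOR_RGB2HSV).astype(int); y0,x0=190,325
c=cv2.resize(im[190:240,325:380],None,fx=8,fy=8,interpolation=cv2.INTER_CUBIC);h=cv2.cvtColor(c,cv2.COLOR_RGB2HSV).astype(int)
m=((h[...,0]>100)&(h[...,0]<130)&(h[...,1]>80)&(h[...,2]>60)).astype(np.uint8)
n,l,s,ce=cv2.connectedComponentsWithStats(m)
for a in s[1:]:
  if a[4]>200: print('u',325+a[0]/8,325+(a[0]+a[2])/8,'v',190+a[1]/8,190+(a[1]+a[3])/8,a[4])
im=camera('top'); 
c=cv2.resize(im[170:240,310:400],None,fx=8,fy=8,interpolation=cv2.INTER_CUBIC);h=cv2.cvtColor(c,cv2.COLOR_RGB2HSV).astype(int)
m=((h[...,0]>100)&(h[...,0]<130)&(h[...,1]>80)&(h[...,2]>50)).astype(np.uint8)
n,l,s,ce=cv2.connectedComponentsWithStats(m)
for a in s[1:]:
  if a[4]>200: u,v=310+(a[0]+a[2]/2)/8-.5,170+(a[1]+a[3]/2)/8-.5; print('top',u,v,a[2:],px2w('top',u,v,.033).round(4))
cv2.imwrite('pics/e.png',cv2.resize(camera('scene')[180:250,280:400,::-1],None,fx=6,fy=6,interpolation=cv2.INTER_CUBIC))
"
```

```text
u 346.5 358.875 v 211.0 218.25 2107
top 348.75 186.5 [ 126  124 4660] [ 0.586  -0.0597  0.033 ]
```

View pics/e.png

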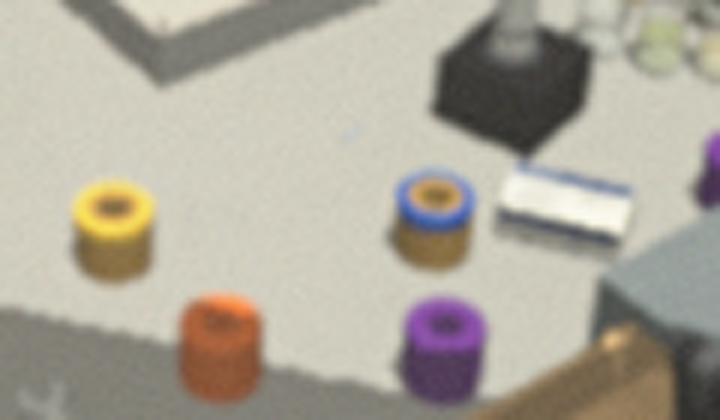

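Blue still stands at crop (434,205), world (0.586, −0.060), close to the carton. I'll fetch yellow first.

Request:
carry_out --commands '[[[0.819, -0.137, 0, 0, 0, 0], [0.819, -0.137, 0, 0, 0, 0], [0.819, -0.137, 0, 0, 0, 0], [0.819, -0.137, 0, 0, 0, 0], [0.819, -0.137, 0, 0, 0, 0], [0.819, -0.137, 0, 0, 0, 0], [0.819, -0.137, 0, 0, 0, 0], [0.819, -0.137, 0, 0, 0, 0], [0.819, -0.137, 0, 0, 0, 0], [0.819, -0.137, 0, 0, 0, 0], [0.819, -0.137, 0, 0, 0, 0], [0, 0, 0.5, 0, 0, 0], [0, 0, 0.6, 0, 0, 0], [0, 0, 0.6, 0, 0, 0], [0, 0, 0.5, 0, 0, 0], [0, 0, 0.4, 0, 0, 0], [0, 0, 0, 0, 0, 0], [0, 0, 0, 0, 0, 0]]]' --hand -0.25

```text
clock: 29.25
position: [0.456, 0.0196, 0.0075]
ee_rot: [0.707, 0.707, -0.001, -0.0]
ft_force: [-0.3, 0.4, 0.6]
grip_width: 0.622
grasp_force: 0.0
```

Request:
carry_out --commands '[[[0, 0, 0, 0, 0, 0], [0, 0, 0, 0, 0, 0], [0, 0, 0, 0, 0, 0], [0, 0, 0, 0, 0, 0], [0, 0, 0, 0, 0, 0]]]' --hand 1

```text
clock: 29.67
position: [0.4576, 0.0204, 0.009]
ee_rot: [0.707, 0.707, 0.001, 0.0]
ft_force: [-2.0, -1.2, 7.6]
grip_width: 0.451
grasp_force: 41.0
```

Request:
carry_out --commands '[[[0, 0, -0.5, 0, 0, 0], [0, 0, -0.8, 0, 0, 0], [0, 0, -0.9, 0, 0, 0], [-0.862, 0.167, 0, 0, 0, 0], [-0.862, 0.167, 0, 0, 0, 0], [-0.862, 0.167, 0, 0, 0, 0], [-0.862, 0.167, 0, 0, 0, 0], [-0.862, 0.167, 0, 0, 0, 0], [-0.862, 0.167, 0, 0, 0, 0], [-0.862, 0.167, 0, 0, 0, 0], [-0.862, 0.167, 0, 0, 0, 0], [-0.862, 0.167, 0, 0, 0, 0], [0, 0, 0, 0, 0, 0], [0, 0, 0, 0, 0, 0], [0, 0, 0, 0, 0, 0]]]'

```text
clock: 30.92
position: [0.5169, -0.2897, 0.096]
ee_rot: [0.707, 0.707, 0.0, -0.0]
ft_force: [-0.8, 0.7, -0.7]
grip_width: 0.451
grasp_force: 40.9
```

```bash
python3 -c "
from h import *
st([.517,-.290,.0325])
"
```

```text
t 30.92 p [ 0.5169 -0.2897  0.096 ] F [-0.82  0.66 -0.74] w 0.451 g 40.9 j [-0.26  0.5   0.89  1.74 -0.43  1.1   0.77]
[[0.0, 1.0, -0.0], [1.0, -0.0, 0.001], [0.001, -0.0, -1.0]]
rows to [0.517, -0.29, 0.0325] [-0.008  0.003  1.588]
```

Request:
carry_out --commands '[[[0, 0, 0.6, 0, 0, 0], [0, 0, 0.5, 0, 0, 0], [0, 0, 0.3, 0, 0, 0], [0, 0, 0.15, 0, 0, 0], [0, 0, 0.04, 0, 0, 0], [0, 0, 0, 0, 0, 0], [0, 0, 0, 0, 0, 0]]]'

```text
clock: 31.5
position: [0.5176, -0.2901, 0.0334]
ee_rot: [0.707, 0.707, 0.0, 0.001]
ft_force: [-0.1, -0.2, -0.9]
grip_width: 0.449
grasp_force: 40.9
```

Request:
carry_out --commands '[[[0, 0, 0, 0, 0, 0], [0, 0, 0, 0, 0, 0], [0, 0, 0, 0, 0, 0], [0, 0, 0, 0, 0, 0], [0, 0, -0.4, 0, 0, 0], [0, 0, -0.8, 0, 0, 0], [0, 0, -0.8, 0, 0, 0], [0, 0, 0, 0, 0, 0], [0, 0, 0, 0, 0, 0]]]' --hand -0.15

```text
clock: 32.25
position: [0.518, -0.2906, 0.1142]
ee_rot: [0.707, 0.707, 0.001, 0.001]
ft_force: [-0.5, 0.5, -1.3]
grip_width: 0.578
grasp_force: 0.0
```

```bash
python3 -c "
from h import *
im=camera('scene')
st([.586,-.0597,.112])
for n,x in dict(green=[.517,-.34],blue=[.586,-.0597],yellow=[.517,-.29]).items(): print(ringS(n,*x,im=im,z=.034 if n=='blue' else .056))
"
```

```text
t 32.3 p [ 0.5173 -0.29    0.1127] F [ 0.45  0.9  -0.13] w 0.576 g 0.0 j [-0.27  0.49  0.9   1.73 -0.42  1.13  0.76]
[[-0.0, 1.0, 0.001], [1.0, 0.0, 0.0], [0.0, 0.001, -1.0]]
rows to [0.586, -0.0597, 0.112] [5.756 1.718 0.022]
('green', 5606, 'bbox u', (np.float64(399.5), np.float64(415.75)), 'v', (np.float64(274.25), np.float64(288.375)), 'pred', array([407.3, 281.1]))
('blue', 2140, 'bbox u', (np.float64(346.5), np.float64(358.75)), 'v', (np.float64(210.875), np.float64(218.25)), 'pred', array([351.8, 213.4]))
('yellow', 4377, 'bbox u', (np.float64(384.375), np.float64(400.0)), 'v', (np.float64(261.75), np.float64(273.375)), 'pred', array([391.9, 267.6]))
```

Request:
carry_out --commands '[[[0.719, 0.216, 0, 0, 0, 0], [0.719, 0.216, 0, 0, 0, 0], [0.719, 0.216, 0, 0, 0, 0], [0.719, 0.216, 0, 0, 0, 0], [0.719, 0.216, 0, 0, 0, 0], [0.719, 0.216, 0, 0, 0, 0], [0.719, 0.216, 0, 0, 0, 0], [0.719, 0.216, 0, 0, 0, 0], [0, 0, 0, 0, 0, -1], [0, 0, 0, 0, 0, -1], [0, 0, 0, 0, 0, -1], [0, 0, 0, 0, 0, -1], [0, 0, 0, 0, 0, -1], [0, 0, 0, 0, 0, -1], [0, 0, 0, 0, 0, -1], [0, 0, 0, 0, 0, -1], [0, 0, 0, 0, 0, -1], [0, 0, 0, 0, 0, -1], [0, 0, 0, 0, 0, -1], [0, 0, 0, 0, 0, -1]]]' --hand -0.25

```text
clock: 33.97
position: [0.5853, -0.0598, 0.111]
ee_rot: [0.154, 0.988, -0.0, -0.001]
ft_force: [0.4, -0.1, -0.0]
grip_width: 0.631
grasp_force: 0.0
```

Request:
carry_out --commands '[[[0, 0, 0, 0, 0, -1], [0, 0, 0, 0, 0, -1], [0, 0, 0, 0, 0, -1], [0, 0, 0.8, 0, 0, 0], [0, 0, 0, 0, 0, 0], [0, 0, 0, 0, 0, 0]]]'

```text
clock: 34.47
position: [0.5842, -0.0599, 0.0784]
ee_rot: [0.001, 1.0, -0.0, -0.003]
ft_force: [0.6, -0.5, 0.3]
grip_width: 0.628
grasp_force: 0.0
```

```bash
python3 -c "
from h import *
st([.5865,-.060,.0085])
f=lambda x,y:((x+.5)/4-.5+230,(y+.5)/4-.5+110)
for q in [(462,222),(492,265),(577,200),(545,165)]: print(px2w('top',*f(*q),.022).round(4))
"
```

```text
t 34.47 p [ 0.5842 -0.0599  0.0784] F [ 0.57 -0.52  0.26] w 0.628 g 0.0 j [-0.42  0.42  0.54  1.75 -0.25  1.04  1.79]
[[-1.0, 0.001, -0.005], [0.001, 1.0, -0.0], [0.005, -0.0, -1.0]]
rows to [0.5865, -0.06, 0.0085] [-0.066 -0.002  1.748]
[ 0.6407 -0.0515  0.022 ]
[ 0.6147 -0.0698  0.022 ]
[ 0.6567 -0.121   0.022 ]
[ 0.6781 -0.1015  0.022 ]
```

Request:
carry_out --commands '[[[-0.04, 0, 0.4, 0, 0, 0], [0, 0, 0.5, 0, 0, 0], [0, 0, 0.5, 0, 0, 0], [0, 0, 0.35, 0, 0, 0], [0, 0, 0, 0, 0, 0], [0, 0, 0, 0, 0, 0]]]'

```text
clock: 34.97
position: [0.5876, -0.0601, 0.0107]
ee_rot: [0.0, 1.0, -0.0, -0.0]
ft_force: [0.4, 0.1, 0.6]
grip_width: 0.627
grasp_force: 0.0
```

Request:
carry_out --commands '[[[0, 0, 0, 0, 0, 0], [0, 0, 0, 0, 0, 0], [0, 0, 0, 0, 0, 0], [0, 0, 0, 0, 0, 0], [0, 0, 0, 0, 0, 0]]]' --hand 1

```text
clock: 35.38
position: [0.5888, -0.0602, 0.0121]
ee_rot: [0.0, 1.0, 0.0, 0.001]
ft_force: [-1.4, -0.1, 7.6]
grip_width: 0.452
grasp_force: 40.6
```

Request:
carry_out --commands '[[[0, 0, -0.5, 0, 0, 0], [0, 0, -0.8, 0, 0, 0], [0, 0, -0.9, 0, 0, 0], [0, 0, 0, 0, 0, 1], [0, 0, 0, 0, 0, 1], [0, 0, 0, 0, 0, 1], [0, 0, 0, 0, 0, 1], [0, 0, 0, 0, 0, 1], [0, 0, 0, 0, 0, 1], [0, 0, 0, 0, 0, 1], [0, 0, 0, 0, 0, 1], [0, 0, 0, 0, 0, 1], [0, 0, 0, 0, 0, 1], [0, 0, 0, 0, 0, 1], [0, 0, 0, 0, 0, 1], [0, 0, 0, 0, 0, 1], [0, 0, 0, 0, 0, 1], [0, 0, 0, 0, 0, 1]]]'

```text
clock: 36.88
position: [0.5879, -0.0598, 0.0991]
ee_rot: [0.709, 0.705, 0.001, 0.0]
ft_force: [0.7, -0.6, -0.8]
grip_width: 0.453
grasp_force: 40.8
```

Request:
carry_out --commands '[[[-0.757, -0.29, 0, 0, 0, 0], [-0.757, -0.29, 0, 0, 0, 0], [-0.757, -0.29, 0, 0, 0, 0], [-0.757, -0.29, 0, 0, 0, 0], [-0.757, -0.29, 0, 0, 0, 0], [-0.757, -0.29, 0, 0, 0, 0], [0, 0, 0, 0, 0, 0], [0, 0, 0, 0, 0, 0], [0, 0, 0, 0, 0, 0]]]'

```text
clock: 37.63
position: [0.5185, -0.2411, 0.0988]
ee_rot: [0.707, 0.707, 0.001, -0.0]
ft_force: [0.8, 0.1, -1.5]
grip_width: 0.453
grasp_force: 40.8
```

```bash
python3 -c "
from h import *
st([.517,-.242,.0345])
"
```

```text
t 37.63 p [ 0.5185 -0.2411  0.0988] F [ 0.77  0.08 -1.54] w 0.453 g 40.8 j [-0.38  0.46  0.92  1.8  -0.41  1.09  0.68]
[[0.0, 1.0, 0.001], [1.0, -0.0, 0.001], [0.001, 0.001, -1.0]]
rows to [0.517, -0.242, 0.0345] [-0.024 -0.039  1.608]
```

Request:
carry_out --commands '[[[-0.02, -0.03, 0.6, 0, 0, 0], [0, 0, 0.5, 0, 0, 0], [0, 0, 0.3, 0, 0, 0], [0, 0, 0.15, 0, 0, 0], [0, 0, 0.05, 0, 0, 0], [0, 0, 0, 0, 0, 0], [0, 0, 0, 0, 0, 0]]]'

```text
clock: 38.22
position: [0.5176, -0.2424, 0.0352]
ee_rot: [0.707, 0.707, 0.0, 0.0]
ft_force: [-0.6, -0.6, -0.8]
grip_width: 0.455
grasp_force: 40.8
```

Request:
carry_out --commands '[[[0, 0, 0, 0, 0, 0], [0, 0, 0, 0, 0, 0], [0, 0, 0, 0, 0, 0], [0, 0, 0, 0, 0, 0], [0, 0, -0.4, 0, 0, 0], [0, 0, -0.8, 0, 0, 0], [0, 0, -0.8, 0, 0, 0], [0, -0.8, 0, 0, 0, 0], [0, -0.8, 0, 0, 0, 0], [0, -0.8, 0, 0, 0, 0], [0, -0.8, 0, 0, 0, 0], [0, 0, 0, 0, 0, 0], [0, 0, 0, 0, 0, 0]]]' --hand -0.15

```text
clock: 39.3
position: [0.3883, -0.2418, 0.1148]
ee_rot: [0.707, 0.707, 0.003, -0.0]
ft_force: [0.8, 0.5, 0.4]
grip_width: 0.574
grasp_force: 0.0
```

```bash
python3 -c "
from h import *
im=camera('scene')
st([.365,-.295,.042])
for n,x in dict(green=[.517,-.34],blue=[.517,-.242],yellow=[.517,-.29]).items(): print(ringS(n,*x,im=im,z=.056))
"
```

```text
t 39.35 p [ 0.3894 -0.2419  0.1149] F [ 0.98 -1.16  0.96] w 0.578 g 0.0 j [-0.59  0.08  1.1   2.07 -0.09  1.04  0.56]
[[-0.0, 1.0, 0.003], [1.0, 0.0, 0.002], [0.002, 0.003, -1.0]]
rows to [0.365, -0.295, 0.042] [-1.33  -0.616  1.819]
('green', 5380, 'bbox u', (np.float64(399.625), np.float64(415.875)), 'v', (np.float64(274.25), np.float64(288.375)), 'pred', array([407.3, 281.1]))
('blue', 3603, 'bbox u', (np.float64(371.125), np.float64(385.5)), 'v', (np.float64(249.5), np.float64(261.875)), 'pred', array([378.1, 255.6]))
('yellow', 5781, 'bbox u', (np.float64(384.625), np.float64(400.25)), 'v', (np.float64(261.125), np.float64(273.75)), 'pred', array([391.9, 267.6]))
```

All three stand in the drawer. Next I'll push it shut by the handle with closed fingers.

Request:
carry_out --commands '[[[-0.69, -0.36, 0, 0, 0, 0], [-0.69, -0.36, 0, 0, 0, 0], [0, 0, 0, 0, 0, 0], [0, 0, 0, 0, 0, 0], [0, 0, 0, 0, 0, 0], [0, 0, 0.6, 0, 0, 0], [0, 0, 0.6, 0, 0, 0], [0, 0, 0.6, 0, 0, 0], [0, 0, 0.35, 0, 0, 0], [0, 0, 0, 0, 0, 0], [0, 0, 0, 0, 0, 0]]]' --hand 1

```text
clock: 40.27
position: [0.3602, -0.2972, 0.0282]
ee_rot: [0.707, 0.707, -0.001, -0.001]
ft_force: [-0.4, 0.1, 0.4]
grip_width: 0.001
grasp_force: 0.0
```

Request:
carry_out --commands '[[[0, 0.2, 0, 0, 0, 0], [0, 0.2, 0, 0, 0, 0], [0, 0.2, 0, 0, 0, 0], [0, 0.2, 0, 0, 0, 0], [0, 0.2, 0, 0, 0, 0], [0, 0.2, 0, 0, 0, 0]]]'

```text
clock: 40.77
position: [0.4091, -0.2974, 0.0286]
ee_rot: [0.707, 0.707, 0.0, -0.0]
ft_force: [-1.8, 0.5, 0.3]
grip_width: 0.0
grasp_force: 0.7
```

Request:
carry_out --commands '[[[0, 0.13, 0, 0, 0, 0], [0, 0.13, 0, 0, 0, 0], [0, 0.13, 0, 0, 0, 0], [0, 0.13, 0, 0, 0, 0], [0, 0.13, 0, 0, 0, 0], [0, 0.13, 0, 0, 0, 0], [0, 0.13, 0, 0, 0, 0], [0, 0.13, 0, 0, 0, 0], [0, 0.13, 0, 0, 0, 0], [0, 0.13, 0, 0, 0, 0], [0, 0.13, 0, 0, 0, 0], [0, 0.13, 0, 0, 0, 0], [0, 0.13, 0, 0, 0, 0], [0, 0.13, 0, 0, 0, 0], [0, 0.13, 0, 0, 0, 0], [0, 0.13, 0, 0, 0, 0]]]'

```text
clock: 42.1
position: [0.4918, -0.2976, 0.0285]
ee_rot: [0.707, 0.707, 0.0, -0.0]
ft_force: [-1.0, 0.9, 0.7]
grip_width: 0.0
grasp_force: 0.6
```

Request:
carry_out --commands '[[[0, 0.1, 0, 0, 0, 0], [0, 0.1, 0, 0, 0, 0], [0, 0.1, 0, 0, 0, 0], [0, 0.05, 0, 0, 0, 0], [0, 0, 0, 0, 0, 0]]]'

```text
clock: 42.52
position: [0.5059, -0.2977, 0.0285]
ee_rot: [0.707, 0.707, 0.0, 0.0]
ft_force: [0.4, -1.0, -0.6]
grip_width: 0.0
grasp_force: 0.0
```

Not at the stop yet, so I'll keep pushing gently until the force rises.

Request:
carry_out --commands '[[[0, 0.06, 0, 0, 0, 0], [0, 0.06, 0, 0, 0, 0], [0, 0.06, 0, 0, 0, 0], [0, 0, 0, 0, 0, 0]]]'

```text
clock: 42.85
position: [0.511, -0.2979, 0.0282]
ee_rot: [0.707, 0.707, -0.001, -0.001]
ft_force: [-7.2, 1.5, 3.9]
grip_width: 0.001
grasp_force: 3.7
```

Request:
carry_out --commands '[[[0, 0.06, 0, 0, 0, 0], [0, 0.06, 0, 0, 0, 0], [0, 0, 0, 0, 0, 0]]]'

```text
clock: 43.1
position: [0.5114, -0.2985, 0.0276]
ee_rot: [0.708, 0.706, -0.003, -0.004]
ft_force: [-24.2, 3.7, 13.6]
grip_width: -0.002
grasp_force: 12.1
```

The stop is reached at 24 N. I'll back off, rise, and check.

Request:
carry_out --commands '[[[0, -0.3, 0, 0, 0, 0], [0, -0.6, 0, 0, 0, 0], [0, -0.6, 0, 0, 0, 0], [0, 0, -0.8, 0, 0, 0], [0, 0, -0.8, 0, 0, 0], [0, 0, -0.8, 0, 0, 0], [0, 0, 0, 0, 0, 0], [0, 0, 0, 0, 0, 0], [0, 0, 0, 0, 0, 0]]]'

```text
clock: 43.85
position: [0.4575, -0.2973, 0.1243]
ee_rot: [0.707, 0.707, 0.0, 0.0]
ft_force: [0.2, 0.9, 0.2]
grip_width: 0.004
grasp_force: 0.0
```

```bash
python3 -c "
from h import *
st()
cv2.imwrite('pics/f.png',camera('scene')[110:350,180:500,::-1].repeat(2,0).repeat(2,1))
"
```

```text
t 43.85 p [ 0.4575 -0.2973  0.1243] F [0.18 0.87 0.23] w 0.004 g 0.0 j [-0.35  0.38  1.02  1.84 -0.36  1.12  0.8 ]
[[-0.0, 1.0, 0.0], [1.0, 0.0, 0.0], [0.0, 0.0, -1.0]]
```

View pics/f.png

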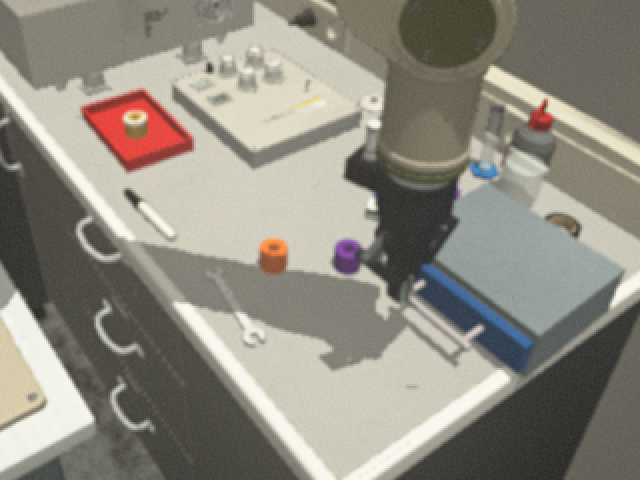

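The drawer front is flush with the cabinet at (475,305), white stands in the tray at (135,124), the gauge handle top is visible at (373,135), and the arm touches nothing.

```bash
python3 -c "
from workcell import *
print(hand_in())"
```

```text
the job is handed in; nothing more can be done
None
```

The job is handed in, with no verdict returned: white (tight) is in the red tray; yellow, green and blue (all good) are in the shut drawer; and the gauge is back in its stand.

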